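# Set up the hook-on spice rack

## Task

Set up the spice rack on the kitchen worktop: first swing its folded foot all the way out until it clicks into its end stop, then hook every loose ledge into an upright of its own and press it down until it locks fully home and sits level. Stand each jar upright on a locked ledge of its own, in front of the ledge's fin, and do not shift or tip the mug, bowl, mill or soap bottle.

Things in the scene. Friction and masses are not known exactly. Their poses are not given: they have to be found in the camera images.
- rack: the fixed rack: four slotted aluminium uprights, 100 apart (y -150, -50, 50, 150), on a dark steel base 420 wide (y) x 80 deep (x -30 to 50), 10 high, with a tongue at its left end (x -115 to -25, y 163 to 227). Origin on the worktop below the middle of the uprights' front plane; x points away from the ledges' side (the ledges hang on the -x side, towards the robot), y left, z up.
- seat0 (a point): where a ledge's origin sits when locked on the right-hand (lowest y) upright: middle of the upright's front face, 110 above the worktop. Axes as the rack's; a locked ledge has the same axes. Slot: see seat1; catch: see seat2.
- seat1 (a point): same for the second upright from the right. Every upright is 54 wide, 8 thick, its top 108 above its seat point, with one slot, 30 wide, from 60 to 98 above the seat point. A hook goes in freely, along the rack's x, with the ledge's origin 22 to 32 above the seat point, until its rear face is flat on the upright; then it is lowered.
- seat2 (a point): same for the third upright from the right. Behind each slot is a sprung roller catch: with the ledge's origin about 13 above the seat point the barb rests on the roller (hung, not locked). Pressing down with about 6 to 10 N takes it past the roller; locked, it is home at 0 with the neck on the slot's lower edge.
- seat3 (a point): same for the left-hand (highest y) upright; see seat0, seat1 and seat2.
- leg (a joint): swing angle of the rack's foot in rad: 0 = folded along the rack's front, pointing to the rack's -y; grows as it turns clockwise seen from above; 1.575 = end stop, pointing to the rack's -x. From about 1.22 a sprung ball resists (about 2 to 4 N at the knob) and then snaps up behind it; between, the foot stays where it is left.
- leg_pivot (a point): point on the vertical pivot axis of the foot, 24 above the worktop (fixed to the rack, at its x -50, y 200, same axes).
- leg_knob (a point): centre of the top of the round upright knob near the foot's free end: 18 in diameter, standing free from 24 to 63 above the worktop, 125 from the pivot axis. The foot's bar is 18 wide, its top 24 above the worktop.
- ledge0: loose hook-on steel ledge, 0.2 kg, one of 3 or 4 identical (None = absent). Origin: under the middle of its rear face; x to its rear (into the upright when hung), y left, z up. Stands on its floor plate: 112 deep (x -112 to 0) x 64 wide x 4 thick, front lip to z 12 at x -112 to -109. Rear plate 64 wide, 4 thick, up to z 72. Fin: see ledge1; hook: see ledge2.
- ledge1: same as ledge0. Grip fin in the middle of every ledge, standing on the floor plate against the rear plate: x -48 to -4, 12 thick in y, flat top at z 78. The jar's place is the clear floor before it (x -108 to -50).
- ledge2: same as ledge0. Hook behind every ledge's rear face, in its middle, 20 wide in y: a neck at z 60 to 66 runs 13.5 back from the rear face, then a finger hangs down to z 38. The gap between the finger and the rear plane is 9.5 at its top, 11.5 at its tip; a round barb on the back of the tip reaches x 17.
- ledge3: same as ledge0, ledge1 and ledge2.
- jar0: a squat closed amber jar (two or three are present, an absent one is None), 48 in diameter, 72 high, 0.15 kg, standing upright; origin at the centre of its underside, z up.
- jar1: a squat closed amber jar (two or three are present, an absent one is None), 48 in diameter, 72 high, 0.15 kg, standing upright; origin at the centre of its underside, z up.
- jar2: a squat closed amber jar (two or three are present, an absent one is None), 48 in diameter, 72 high, 0.15 kg, standing upright; origin at the centre of its underside, z up.
- mug: bystander: white mug with a handle, 76 in diameter, 85 high; origin under its centre.
- bowl: bystander: blue bowl, 124 in diameter, 50 high; origin under its centre.
- mill: bystander: dark wooden pepper mill, 48 in diameter, 82 high; origin under its centre.
- soap: bystander: white bottle, 56 in diameter, 150 high; origin under its centre.
Mind the look-alikes: they are no part of the job. What is shaped like the jar1 but blue or red is not meant. What is shaped like the jar0 but turquoise is not meant.

How it is judged:
By the outcome, as a careful person would: the job done as asked, in the order asked, and still so for the second after the job is handed in, with the robot touching nothing.
Of ledge0, ledge1, ledge2, ledge3 only 3 to 4 are there at a start; the rules pass over those that are not, and their reading is None.
Of jar0, jar1, jar2 only 2 to 3 are there at a start; the rules pass over those that are not, and their reading is None.
At some moment in a run one of ledge0, ledge1, ledge2, ledge3 may be knocked a few centimetres aside while the robot is not near it.
It also fails if it takes over 210 s, if anything falls off the work surface, if the arm or the gripper's body presses on something with over 40 N, if the wrist force passes 120 N, or if a joint passes its speed limit or range.

## Robot

A 6-joint arm with a two-finger parallel gripper is mounted at the origin on the work surface. World frame = base frame: x ahead of the robot, y to its left, z up, the work surface at z = 0. Lengths are in mm, angles in rad, forces in N, time in s.
With the tool pointing down it reaches from about 350 to 975 mm from the base axis. Payload 7.1 kg.
Tool frame: the origin (TCP) lies on the centre line of the jaws, within the pads' length; the fingertips stand 17 mm ahead of it and the grasp point (between the pads) lies 2 mm behind it (tip_extent is the distance from the TCP to the fingertips, in mm); z points along the fingers, y is the line along which they close (so a half turn about z gives the same grasp; the last joint's range is limited). The gripper opens to 88 mm and grips with 3 to 60 N. Pads are 20 mm wide; open, the fingers measure 115 mm over their backs; the gripper's body (75 mm by 178 mm) begins 61 mm behind the grasp point.
Start: joints at [-1.304, 0.423, 1.63, -0, 1.089, -0.019], TCP at [176.221, -599.626, 239.675] pointing down, gripper open.
Joint ranges: [-3, 3], [-0.9, 2.11], [0.09, 2.58], [-1.31, 4.45], [0.11, 2.69], [-2.54, 2.54]. Speed limits (rad/s): [2.39, 2.39, 3.01, 3.14, 3.14, 3.14].

## Interface

Orientations are given as a rotation vector (axis times angle).
In Python, from workcell import get_obs, get_image, camera_model, close_job, look_for, outline_of, pinpoint, tip_extent gives the robot as it stands.
- The arm moves only by the shell command python3 -m jog 'ROWS'. ROWS is text: rows parted by semicolons, each of 7 numbers parted by spaces: the shift along the tool's x, y, z as a fraction of full scale, then the turn, a rotation vector about the tool's x, y, z as a fraction of full scale, then the closure, from -1 (fully open) to 1 (shut). A call has 1 to 8 rows; each row is the pose to reach, as a shift and turn from the pose commanded when the call began, along the tool's axes at that moment; what a row does not reach only later rows make up. Full scale, the value 1, is 0.2 m for a shift and 30 degrees for a turn. A row lasts 1/10 s, in which the tool goes at most 50 mm and 8.59 degrees, less where a joint would pass 70% of its speed; a pose out of reach is approached as far as the arm can. A call with a number of a shift or a turn outside -1 to 1 is refused whole. A call with a gripper value outside its range is refused whole. The fingers move at their own pace and stop on an object; the grip force is fixed at half the most. Time passes only in rows, so rows that repeat a pose let the fingers close. It gives the time, the measured TCP pose, the force, the opening and the grip force at its end, in the units of the state.
- get_obs(): the state, without advancing time (a new reading comes with each control period).
- get_image(name): name is "side" or "top"; returns the picture (480x640x3 uint8, red, green, blue); there is no depth.
- camera_model(name): a dict with "fx", "fy", "cx", "cy" (pixels), "origin" and "orientation" of the camera in the world. Camera axes: x right, y down, z forward; pixel columns grow to the right and rows downward; lengths in mm; the calibration is good to about 2 mm. A picture is of the moment at which its call begins. camera_model takes no time and is no camera call.
- close_job(): hands the job in; it is judged then, once.
Trained networks look in the newest picture that a camera, given by its name, has taken for a name from the list of things; names that differ only in an ending like _2 or _b are one class to them, and where a whole thing is asked for, a point or a joint stands for the part that bears it (a point fixed in the world has none). Each returns a list of dicts, best first, with "confidence" (0 to 1); they miss things now and then, are a little off and sometimes report something else, mostly with a low value. They report only what shows in the picture. A call takes as long as a camera call. They do not tell look-alikes from the thing itself.
- look_for(target, camera): "xyz" ([x, y, z] in mm, in the coordinates of the camera as it stood for that picture, good to about 4 mm: the middle of the surface that is visible of it).
- outline_of(target, camera): "mask" (480x640 bool, what is visible of it).
- pinpoint(target, camera): "xyz" ([x, y, z] in mm, in the coordinates of the camera as it stood for that picture, good to about 4 mm: a listed point, or the origin of a listed thing).
The state is a dict: "t": time; "qpos": joint angles; "qvel": joint speeds; "joint_torque": joint torques, N m; "ee_pos": TCP position; "orientation": TCP orientation; "ft_force": force on the tool from outside, world axes, zero at the start; "moment": the same for the moment, N m; "width": finger opening in mm; "grasp_force": force on a finger pad.
Only numpy, scipy, OpenCV 4.12 (cv2) and the standard library are available. Lean on these libraries where they do the work, as an engineer would, in place of code of your own. Each camera call takes 0.05 s, during which the arm holds its last target. There are 200 camera calls.

## Working session

There is one attempt and no reset: what is moved stays moved. The work goes in short steps, Python scripts to look and compute and a shell command to move; the robot and the scene stay as the last step left them, time stands still between calls to the robot, and variables do not carry over. Pictures are saved under pics/ and viewed, at most 14 in all, crops included, and the job is handed in when it is done.

```bash
mkdir -p pics; ls
python3 - <<'E'
from workcell import *
import cv2, numpy as np
print(get_obs())
for c in ("top","side"):
    im=get_image(c); cv2.imwrite(f"pics/{c}0.png",im[:,:,::-1]); m=camera_model(c); print(c,m)
E
```

```text
pics
{'t': 0.0, 'qpos': array([-1.30400145e+00,  4.23839433e-01,  1.63069391e+00, -3.66857665e-05,
        1.08861628e+00, -1.90095595e-02]), 'qvel': array([-0.00123285, -0.00090455, -0.0001861 , -0.00285975, -0.00054106,
       -0.00065254]), 'joint_torque': array([ 2.57902080e-03, -5.44614029e+01, -2.73664767e+01,  6.45595347e-02,
        2.27769365e-02, -1.33560238e-04]), 'ee_pos': array([ 176.07310909, -599.12253262,  238.9010305 ]), 'orientation': array([-3.10804076e+00, -4.47221152e-01,  3.52698573e-04]), 'ft_force': array([0.04271007, 0.02568749, 0.10019213]), 'moment': array([-0.03688558,  0.02739783, -0.01685904]), 'grasp_force': 0.0, 'width': 87.71939563548061}
top {'fx': 514.5181265676775, 'fy': 514.5181265676775, 'cx': 316.8882729559034, 'cy': 236.53979061277488, 'origin': array([ 384.95286054,  -58.68849036, 1339.01535196]), 'orientation': array([-2.15159893,  2.19979841, -0.06450082])}
side {'fx': 433.55582329462635, 'fy': 433.55582329462635, 'cx': 319.48667977720874, 'cy': 238.63685490605891, 'origin': array([388.1008606 , 666.59522043, 845.0231975 ]), 'orientation': array([-0.09178612,  2.87517758, -1.16134204])}
```

View pics/top0.png

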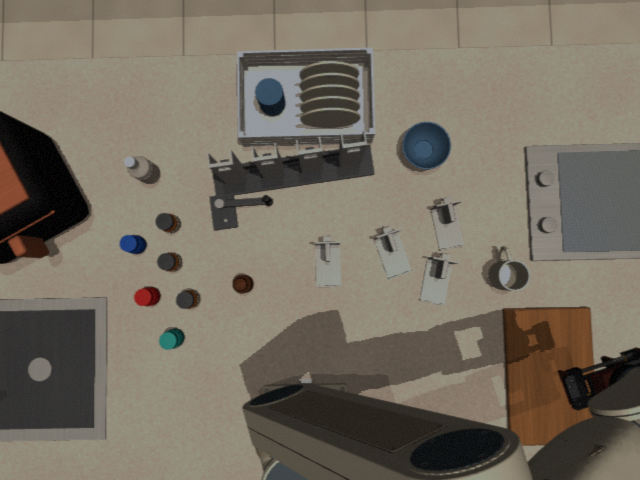

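View pics/side0.png

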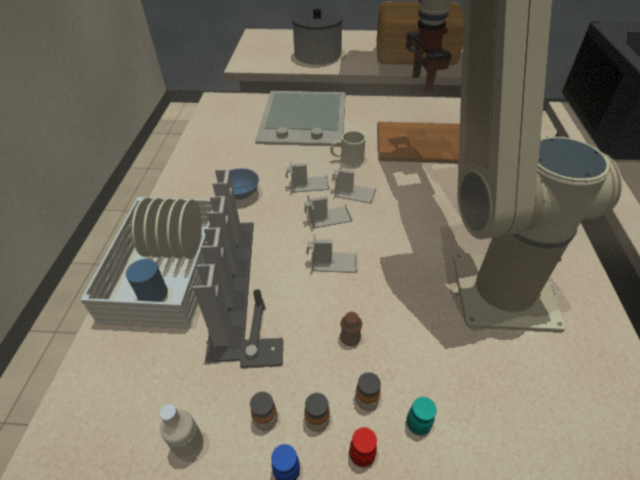

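```bash
cat > h.py <<'E'
from workcell import *
import numpy as np, cv2
from scipy.spatial.transform import Rotation as R
def w(c,p):
    m=camera_model(c); return R.from_rotvec(m["orientation"]).apply(p)+m["origin"]
def px(c,P):
    m=camera_model(c); q=R.from_rotvec(m["orientation"]).inv().apply(np.asarray(P,float)-m["origin"]); q=np.atleast_2d(q)
    return np.c_[m["fx"]*q[:,0]/q[:,2]+m["cx"], m["fy"]*q[:,1]/q[:,2]+m["cy"]]
def ray(c,u,v,z):
    m=camera_model(c); d=R.from_rotvec(m["orientation"]).apply([(u-m["cx"])/m["fx"],(v-m["cy"])/m["fy"],1]); o=m["origin"]
    return o+d*(z-o[2])/d[2]
def pin(t,c,f=pinpoint):
    for r in f(t,c): print(t,c,round(r["confidence"],2),np.round(w(c,r["xyz"]),0),np.round(px(c,w(c,r["xyz"]))[0]))
E
python3 - <<'E'
from h import *
for t in ("seat0","seat3","leg_pivot","leg_knob","ledge0","jar0"):
  for c in ("top","side"): pin(t,c)
E
```

```text
seat0 top 0.96 [630. 168. 110.] [229. 176.]
seat0 top 0.74 [645.  67. 106.] [271. 169.]
seat0 top 0.65 [657. -28. 108.] [310. 163.]
seat0 top 0.61 [ 671. -130.  107.] [352. 156.]
seat0 top 0.27 [ 374. -513.   -1.] [501. 275.]
seat0 side 0.91 [632. 171. 114.] [222. 308.]
seat0 side 0.78 [639.  66. 110.] [230. 270.]
seat0 side 0.71 [ 673. -131.  118.] [233. 207.]
seat0 side 0.7 [654. -33. 111.] [233. 237.]
seat3 top 0.96 [630. 168. 110.] [229. 176.]
seat3 top 0.74 [645.  67. 106.] [271. 169.]
seat3 top 0.65 [657. -28. 108.] [310. 163.]
seat3 top 0.61 [ 671. -130.  107.] [352. 156.]
seat3 top 0.27 [ 374. -513.   -1.] [501. 275.]
seat3 side 0.91 [632. 171. 114.] [222. 308.]
seat3 side 0.78 [639.  66. 110.] [230. 270.]
seat3 side 0.71 [ 673. -131.  118.] [233. 207.]
seat3 side 0.7 [654. -33. 111.] [233. 237.]
leg_pivot top 0.74 [576. 211.  19.] [220. 203.]
leg_pivot side 0.76 [574. 214.  24.] [252. 352.]
leg_knob top 0.75 [579.  85.  60.] [266. 199.]
leg_knob side 0.73 [581.  90.  68.] [256. 292.]
leg_knob side 0.21 [366. 148.  -1.] [351. 336.]
ledge0 top 0.81 [ 419. -357.    0.] [440. 25
[... 200 characters left out ...]
e 0.9 [ 486. -213.   -1.] [311. 222.]
ledge0 side 0.82 [468. -62.   1.] [313. 262.]
ledge0 side 0.7 [ 559. -364.    4.] [291. 186.]
ledge0 side 0.57 [ 414. -354.    6.] [338. 189.]
jar0 top 0.97 [342. 396.   4.] [150. 295.]
jar0 top 0.92 [473. 429.  -1.] [139. 245.]
jar0 top 0.86 [329. 290.  -2.] [192. 299.]
jar0 top 0.62 [232. 329.  -1.] [177. 338.]
jar0 top 0.6 [525. 348.  -1.] [169. 225.]
jar0 top 0.59 [429. 336.   2.] [174. 261.]
jar0 side 0.74 [230. 331.   3.] [420. 422.]
jar0 side 0.71 [334. 289.  -0.] [366. 398.]
jar0 side 0.69 [531. 344.   4.] [263. 419.]
jar0 side 0.67 [479. 431.   3.] [285. 470.]
jar0 side 0.61 [427. 336.   5.] [317. 417.]
jar0 side 0.6 [344. 393.   1.] [360. 452.]
```

The pictures show four ledges at top (327,260), (391,250), (447,220) and (436,278). Six jar-shaped things are visible: three with dark lids and amber bodies at (166,222), (169,261) and (186,299), plus blue (131,243), red (147,296) and turquoise (171,339). The brown thing at (242,284) is the mill. The dark-lidded amber jars fit the description. I'll fit poses now and confirm the jars with a crop.

```bash
cat > fit.py <<'E'
from h import *
from scipy.optimize import minimize, least_squares
def box(a,b,c,d,e,f): return np.array([[x,y,z] for x in(a,b) for y in(c,d) for z in(e,f)],float)
LB=[box(-112,0,-32,32,0,4),box(-112,-109,-32,32,0,12),box(-4,0,-32,32,0,72),box(-48,-4,-6,6,0,78),box(0,13.5,-10,10,60,66),box(9.5,17,-10,10,38,66)]
def sil(c,x,y,th,z=0):
    m=np.zeros((480,640),np.uint8); Rz=R.from_euler("z",th)
    for b in LB:
        cv2.fillConvexPoly(m,np.round(cv2.convexHull(px(c,Rz.apply(b)+[x,y,z]).astype(np.float32))*16).astype(np.int32),1,shift=4)
    return m>0
def fit_ledges(seeds,z=0,cams=("top","side")):
    M={c:[o["mask"] for o in outline_of("ledge0",c)] for c in cams}; out=[]
    for s in seeds:
        best={}
        for c in cams:
            ref=sil(c,*s,0.0); ov=[(ref&m).sum()/max((ref|m).sum(),1) for m in M[c]] or [0]
            if max(ov)>.2: best[c]=M[c][int(np.argmax(ov))]
        def cost(p):
            return sum(1-(S&m).sum()/(S|m).sum() for c,m in best.items() for S in[sil(c,p[0],p[1],p[2]/100,z)])
        r=min((minimize(cost,[s[0],s[1],t],method="Nelder-Mead",options=dict(initial_simplex=[[s[0],s[1],t],[s[0]+8,s[1],t],[s[0],s[1]+8,t],[s[0],s[1],t+15]])) for t in(-40,0,40)),key=lambda r:r.fun)
        out.append(r.x); print("ledge",np.round(r.x[:2],1),"yaw",round(r.x[2]/100,3),"cost",round(r.fun,2),list(best))
    return out
E
python3 - <<'E'
from fit import *
fit_ledges([(559,-367),(487,-216),(467,-63),(417,-356)])
loc=np.array([[0,150,110],[0,50,110],[0,-50,110],[0,-150,110],[-50,200,24]])
S=[]
for c in("top","side"):
    s=sorted([w(c,r["xyz"]) for r in pinpoint("seat0",c)[:4]],key=lambda p:-p[1]); S.append(np.array(s+[w(c,pinpoint("leg_pivot",c)[0]["xyz"])]))
for s in S+[np.mean(S,0)]:
    f=lambda p:(R.from_euler("z",p[2]).apply(loc)[:,:2]+p[:2]-s[:,:2]).ravel()
    r=least_squares(f,[650,19,.137],x_scale=[1,1,.01]);print(np.round(r.x,3),np.round(r.fun,1))
i=cv2.imread("pics/top0.png")[195:360,110:260]; j=cv2.imread("pics/side0.png")[310:480,230:450]
i=cv2.resize(i,(390,429));j=cv2.resize(j,(400,429));cv2.imwrite("pics/jars.png",np.hstack([i,j]))
E
```

```text
Traceback (most recent call last):
  File "fit.py", line 19, in fit_ledges
    r=min((minimize(cost,[s[0],s[1],t],method="Nelder-Mead",options=dict(initial_simplex=[[s[0],s[1],t],[s[0]+8,s[1],t],[s[0],s[1]+8,t],[s[0],s[1],t+15]])) for t in(-40,0,40)),key=lambda r:r.fun)
  File "fit.py", line 19, in <genexpr>
    r=min((minimize(cost,[s[0],s[1],t],method="Nelder-Mead",options=dict(initial_simplex=[[s[0],s[1],t],[s[0]+8,s[1],t],[s[0],s[1]+8,t],[s[0],s[1],t+15]])) for t in(-40,0,40)),key=lambda r:r.fun)
           ~~~~~~~~^^^^^^^^^^^^^^^^^^^^^^^^^^^^^^^^^^^^^^^^^^^^^^^^^^^^^^^^^^^^^^^^^^^^^^^^^^^^^^^^^^^^^^^^^^^^^^^^^^^^^^^^^^^^^^^^^^^^^^^^^^^^^^^^^^^^^^^^
  File "fit.py", line 18, in cost
    return sum(1-(S&m).sum()/(S|m).sum() for c,m in best.items() for S in[sil(c,p[0],p[1],p[2]/100,z)])
  File "fit.py", line 18, in <genexpr>
    return sum(1-(S&m).sum()/(S|m).sum() for c,m in best.items() for S in[sil(c,p[0],p[1],p[2]/100,z)])
                                                                          ~~~^^^^^^^^^^^^^^^^^^^^^^^^
  File "fit.py", line 8, in sil
    cv2.fillConvexPoly(m,np.round(cv2.convexHull(px(c,Rz.apply(b)+[x,y,z]).astype(np.float32))*16).astype(np.int32),1,shift=4)
                                                 ~~^^^^^^^^^^^^^^^^^^^^^^^
  File "h.py", line 7, in px
    m=camera_model(c); q=R.from_rotvec(m["orientation"]).inv().apply(np.asarray(P,float)-m["origin"]); q=np.atleast_2d(q)
ValueError: time passes only in moves, steps and waits
```

Camera models must be cached; the cameras are fixed.

```bash
sed -i 's/^import numpy as np, cv2/import numpy as np, cv2, functools\ncamera_model=functools.lru_cache(None)(camera_model)/' h.py
python3 - <<'E'
from fit import *
fit_ledges([(559,-367),(487,-216),(467,-63),(417,-356)])
loc=np.array([[0,150,110],[0,50,110],[0,-50,110],[0,-150,110],[-50,200,24]])
S=[]
for c in("top","side"):
    s=sorted([w(c,r["xyz"]) for r in pinpoint("seat0",c)[:4]],key=lambda p:-p[1]); S.append(np.array(s+[w(c,pinpoint("leg_pivot",c)[0]["xyz"])]))
for s in S+[np.mean(S,0)]:
    f=lambda p:(R.from_euler("z",p[2]).apply(loc)[:,:2]+p[:2]-s[:,:2]).ravel()
    r=least_squares(f,[650,19,.137],x_scale=[1,1,.01]);print(np.round(r.x,3),np.round(r.fun,1))
i=cv2.imread("pics/top0.png")[195:360,110:260]; j=cv2.imread("pics/side0.png")[310:480,230:450]
i=cv2.resize(i,(390,429));j=cv2.resize(j,(400,429));cv2.imwrite("pics/jars.png",np.hstack([i,j]))
E
```

```text
ledge [ 559.  -366.9] yaw 0.164 cost 0.24 ['top', 'side']
ledge [ 487.3 -216.8] yaw 0.322 cost 0.21 ['top', 'side']
ledge [468.8 -64.2] yaw 0.014 cost 0.11 ['top', 'side']
ledge [ 417.7 -354.5] yaw -0.205 cost 0.23 ['top', 'side']
[6.50984e+02 1.92290e+01 1.32000e-01] [ 1.4 -0.2 -0.4  1.7  1.  -2.5 -0.6  0.6 -1.4  0.4]
[6.49678e+02 1.89880e+01 1.31000e-01] [-2.2 -3.1  4.5  2.6  2.1  2.6 -4.2  1.7 -0.3 -3.7]
[6.50331e+02 1.91080e+01 1.31000e-01] [-0.4 -1.7  2.1  2.1  1.5  0.1 -2.4  1.1 -0.8 -1.7]
```

View pics/jars.png

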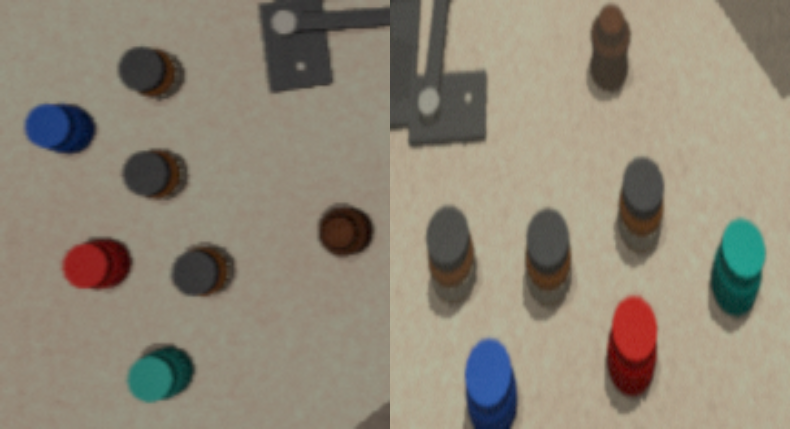

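Confirmed: the amber jars with grey lids are at world (527,346), (428,336) and (332,289). The blue, red and turquoise ones are decoys. Next is a planner that prints the numbers, then the foot.

```bash
cat > plan.py <<'E'
# prints, from the present pose, per waypoint (x y z yaw): n calls and the fractions per call
import sys
from h import *
RX,RY,RT=650.5,19.1,0.132
def rk(x,y,z=0): return np.r_[R.from_euler("z",RT).apply([x,y,0])[:2]+[RX,RY],z]
def pose():
    o=get_obs(); M=R.from_rotvec(o["orientation"]).as_matrix(); return o["ee_pos"],np.arctan2(M[1,0],M[0,0]),M[2,2],o
def plan(wps):
    p,psi,mz,o=pose(); print("t",round(o["t"],2),"at",np.round(p,1),"yaw",round(psi,3),"w",round(o["width"],1),"F",np.round(o["ft_force"],1),"g",round(o["grasp_force"],1))
    for x,y,z,a in wps:
        d=np.array([x,y,z])-p; dr=-np.degrees(a-psi); n=max(1,int(np.ceil(max(np.linalg.norm(d[:2]),abs(d[2]))/200)))
        c,s=np.cos(psi),np.sin(psi)
        t=np.array([d[0]*c+d[1]*s, d[0]*s-d[1]*c, -d[2]])/200
        print("tot",np.round(t,3),"turn",round(dr/30,3)," n",n,"each",np.round(t/n,3))
        p,psi=np.array([x,y,z]),a
if __name__=="__main__": plan([tuple(map(float,a.split(","))) for a in sys.argv[1:]])
E
python3 plan.py 176,-599,240,.132 580,87.5,240,.132 580,87.5,55,.132
```

```text
t 1.1 at [ 176.2 -599.6  239.7] yaw 0.286 w 87.9 F [ 0.2 -0.5 -0.6] g 0.0
tot [-0.    -0.003 -0.002] turn 0.294  n 1 each [-0.    -0.003 -0.002]
tot [ 2.454 -3.137 -0.   ] turn -0.0  n 4 each [ 0.614 -0.784 -0.   ]
tot [0.    0.    0.925] turn -0.0  n 1 each [0.    0.    0.925]
```

```bash
python3 -m jog '0 0 0 0 0 .294 0; 0 0 0 0 0 .294 0' >/dev/null
for i in 1 2 3 4; do python3 -m jog '.61 -.78 0 0 0 0 0;.61 -.78 0 0 0 0 0;.61 -.78 0 0 0 0 0;.61 -.78 0 0 0 0 0;.61 -.78 0 0 0 0 0'; done
python3 plan.py 580,87.5,240,.132 580,87.5,55,.132
```

```text
t: 1.8
ee_pos: [278.2, -424.5, 239.6]
orientation: [-3.132, -0.219, 0.0]
ft_force: [-0.0, 0.5, -1.1]
width: 44.0
grasp_force: 0.0
t: 2.3
ee_pos: [379.1, -255.0, 239.9]
orientation: [-3.133, -0.22, -0.001]
ft_force: [-0.4, -0.3, 0.0]
width: 43.9
grasp_force: 0.0
t: 2.8
ee_pos: [480.3, -84.9, 240.1]
orientation: [-3.134, -0.218, -0.003]
ft_force: [-0.7, -1.5, -0.0]
width: 43.7
grasp_force: 0.0
t: 3.3
ee_pos: [581.1, 85.4, 239.8]
orientation: [-3.134, -0.215, -0.004]
ft_force: [-0.2, -0.2, -1.6]
width: 44.0
grasp_force: 0.0
t 3.3 at [581.1  85.4 239.8] yaw 0.137 w 44.0 F [-0.2 -0.2 -1.6] g 0.0
tot [-0.004 -0.011 -0.001] turn 0.009  n 1 each [-0.004 -0.011 -0.001]
tot [0.    0.    0.925] turn -0.0  n 1 each [0.    0.    0.925]
```

```bash
python3 -m jog '0 -.01 .4 0 0 .01 0;0 -.01 .7 0 0 .01 0;0 -.01 .92 0 0 .01 0;0 -.01 .92 0 0 .01 0;0 -.01 .92 0 0 .01 0'
python3 -m jog '0 0 0 0 0 0 1;0 0 0 0 0 0 1;0 0 0 0 0 0 1;0 0 0 0 0 0 1;0 0 0 0 0 0 1'
python3 - <<'E'
from plan import *
p,psi,_,_=pose(); v=R.from_euler("z",-RT).apply([p[0]-RX,p[1]-RY,0]); print("knob rack",v)
a0=np.arctan2(-(v[0]+50),200-v[1]); r=np.hypot(v[0]+50,v[1]-200); print(a0,r)
base=v[:2]
for a in np.arange(a0,1.63,.1).tolist()+[1.575,1.6]:
    k=np.array([-50-125*np.sin(a),200-125*np.cos(a)])
    d=k-base; th=psi-RT; c,s=np.cos(th),np.sin(th)
    t=np.array([d[0]*c+d[1]*s,d[0]*s-d[1]*c])/200; print(round(a,3),np.round(t,3))
E
```

```text
t: 3.8
ee_pos: [574.2, 82.4, 51.2]
orientation: [3.134, 0.199, -0.015]
ft_force: [-0.3, -0.2, 0.3]
width: 43.8
grasp_force: 0.0
t: 4.3
ee_pos: [579.1, 85.4, 57.6]
orientation: [-3.135, -0.199, -0.006]
ft_force: [0.2, 0.6, 7.6]
width: 17.2
grasp_force: 30.0
knob rack [-62.0200717   75.16380515   0.        ]
0.09599083348369657 125.41354659117884
0.096 [ 0.    -0.002]
0.196 [-0.062 -0.011]
0.296 [-0.122 -0.026]
0.396 [-0.181 -0.047]
0.496 [-0.238 -0.073]
0.596 [-0.291 -0.105]
0.696 [-0.341 -0.143]
0.796 [-0.387 -0.185]
0.896 [-0.429 -0.232]
0.996 [-0.466 -0.282]
1.096 [-0.497 -0.336]
1.196 [-0.523 -0.393]
1.296 [-0.544 -0.452]
1.396 [-0.558 -0.513]
1.496 [-0.566 -0.575]
1.596 [-0.568 -0.637]
1.575 [-0.568 -0.624]
1.6 [-0.568 -0.64 ]
```

```bash
python3 -m jog '-.062 -.011 0 0 0 0 1;-.122 -.026 0 0 0 0 1;-.181 -.047 0 0 0 0 1;-.238 -.073 0 0 0 0 1;-.291 -.105 0 0 0 0 1;-.341 -.143 0 0 0 0 1;-.387 -.185 0 0 0 0 1;-.429 -.232 0 0 0 0 1'
python3 -m jog '-.037 -.05 0 0 0 0 1;-.068 -.104 0 0 0 0 1;-.094 -.161 0 0 0 0 1;-.115 -.22 0 0 0 0 1;-.129 -.281 0 0 0 0 1;-.137 -.343 0 0 0 0 1;-.139 -.392 0 0 0 0 1;-.139 -.4 0 0 0 0 1'
python3 - <<'E'
from plan import *
p,psi,_,o=pose(); v=R.from_euler("z",-RT).apply([p[0]-RX,p[1]-RY,0]); print("knob rack",v,np.arctan2(-(v[0]+50),200-v[1]),o["ft_force"],o["width"])
E
```

```text
t: 5.1
ee_pos: [484.6, 118.8, 56.8]
orientation: [3.133, 0.198, -0.004]
ft_force: [-4.6, -9.4, 11.7]
width: 17.7
grasp_force: 30.0
t: 5.9
ee_pos: [449.9, 196.2, 56.2]
orientation: [3.133, 0.204, 0.003]
ft_force: [5.8, -17.1, 6.1]
width: 17.3
grasp_force: 30.0
knob rack [-175.57844065  202.00900546    0.        ] 1.5867929746689127 [  5.81564091 -17.0755343    6.09251145] 17.300370342927003
```

```bash
python3 -m jog '0 0 0 0 0 0 0;0 0 0 0 0 0 0;0 0 0 0 0 0 0;0 0 -.3 0 0 0 0;0 0 -.6 0 0 0 0;0 0 -.6 0 0 0 0' | head -2
cat >> fit.py <<'E'
if __name__=="__main__":
    import sys
    from plan import plan
    for c in("top","side"): get_image(c)
    p=fit_ledges([tuple(map(float,a.split(","))) for a in sys.argv[1:]])[0]
    g=R.from_euler("z",p[2]/100).apply([-26,0,0])+[p[0],p[1],0]
    plan([(g[0],g[1],190,p[2]/100),(g[0],g[1],60,p[2]/100)])
E
python3 fit.py 468.8,-64.2; python3 -c "
from h import *
pin('leg_knob','top');pin('leg_knob','side')
cv2.imwrite('pics/foot.png',get_image('side')[:,:,::-1])"
```

```text
t: 6.5
ee_pos: [450.5, 197.0, 179.1]
ledge [467.  -61.9] yaw 0.038 cost 0.61 ['top', 'side']
t 6.7 at [448.7 196.2 175.5] yaw 0.127 w 43.8 F [ 0.2  0.2 -0.6] g 0.0
tot [-0.202  1.28  -0.073] turn 0.169  n 2 each [-0.101  0.64  -0.036]
tot [0.   0.   0.65] turn -0.0  n 1 each [0.   0.   0.65]
leg_knob side 0.7 [451. 196.  66.] [310. 337.]
```

View pics/foot.png

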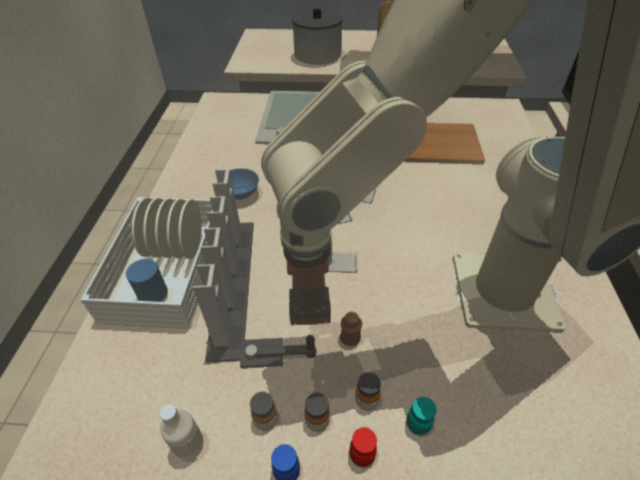

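The foot stands out at its stop: its knob shows at side (310,340), world (451,196), as expected. The arm hid the first ledge, so I'm using its earlier fit.

```bash
python3 -m jog '-.02 .65 -.05 0 0 .2 0;-.02 .65 -.05 0 0 .2 0;-.02 .65 -.05 0 0 .2 0;-.02 .65 -.05 0 0 .2 0' |head -2; python3 plan.py 442.8,-64.6,190,.014 442.8,-64.6,60,.014
```

```text
t: 7.25
ee_pos: [461.0, 63.9, 184.6]
t 7.25 at [461.   63.9 184.6] yaw 0.018 w 44.0 F [-0.7  0.6 -0.4] g 0.0
tot [-0.103  0.641 -0.027] turn 0.008  n 1 each [-0.103  0.641 -0.027]
tot [0.   0.   0.65] turn -0.0  n 1 each [0.   0.   0.65]
```

```bash
python3 -m jog '-.1 .64 -.03 0 0 0 0;-.1 .64 -.03 0 0 0 0;-.1 .64 -.03 0 0 0 0;-.1 .64 -.03 0 0 0 0' |head -2; python3 plan.py 442.8,-64.6,60,.014;
python3 -m jog '0 0 .3 0 0 0 0;0 0 .5 0 0 0 0;0 0 .65 0 0 0 0;0 0 .65 0 0 0 0;0 0 .65 0 0 0 0'
python3 -m jog '0 0 0 0 0 0 1;0 0 0 0 0 0 1;0 0 0 0 0 0 1;0 0 0 0 0 0 1;0 0 0 0 0 0 1'; python3 plan.py
```

```text
t: 7.65
ee_pos: [443.5, -63.6, 190.8]
t 7.65 at [443.5 -63.6 190.8] yaw 0.019 w 44.0 F [-0.2  0.8 -0.4] g 0.0
tot [-0.004  0.005  0.654] turn 0.009  n 1 each [-0.004  0.005  0.654]
t: 8.15
ee_pos: [443.9, -60.8, 61.2]
orientation: [-3.141, -0.036, 0.004]
ft_force: [0.5, 0.5, -0.0]
width: 44.0
grasp_force: 0.0
t: 8.65
ee_pos: [445.0, -61.9, 62.5]
orientation: [3.141, 0.034, 0.003]
ft_force: [-1.0, -0.7, 7.7]
width: 11.9
grasp_force: 30.0
t 8.65 at [445.  -61.9  62.5] yaw 0.022 w 11.9 F [-1.  -0.7  7.7] g 30.0
```

```bash
cat >> plan.py <<'E'
def seat(k,dx=-96,y=None): return rk(dx,-150+100*k)
if __name__!="__main__": pass
E
python3 -m jog '0 0 -.25 0 0 0 1;0 0 -.5 0 0 0 1;0 0 -.75 0 0 0 1;0 0 -.95 0 0 0 1;0 0 -.95 0 0 0 1'
python3 -c "
from plan import *
s=seat(3); plan([(s[0],s[1],245,.132),(s[0],s[1],199.5,.132)])"
```

```text
t: 9.15
ee_pos: [447.2, -62.2, 256.9]
orientation: [3.14, 0.034, 0.016]
ft_force: [0.9, 0.3, -1.5]
width: 11.8
grasp_force: 30.0
t 9.15 at [447.2 -62.2 256.9] yaw 0.022 w 11.8 F [ 0.9  0.3 -1.5] g 30.0
tot [ 0.466 -1.077  0.06 ] turn -0.211  n 2 each [ 0.233 -0.539  0.03 ]
tot [0.    0.    0.228] turn -0.0  n 1 each [0.    0.    0.228]
```

```bash
python3 -m jog '.46 -.95 .04 0 0 -.21 1;.46 -.95 .04 0 0 -.21 1;.46 -.95 .04 0 0 -.21 1;.46 -.95 .04 0 0 -.21 1;.46 -.95 .04 0 0 -.21 1;.46 -.95 .04 0 0 -.21 1'
python3 -c "
from plan import *
s=seat(3); plan([(s[0],s[1],245,.132),(s[0],s[1],199.5,.132)])"
```

```text
t: 9.75
ee_pos: [531.6, 131.4, 242.1]
orientation: [3.134, 0.211, -0.004]
ft_force: [0.4, -1.0, -1.6]
width: 11.8
grasp_force: 30.0
t 9.75 at [531.6 131.4 242.1] yaw 0.135 w 11.8 F [ 0.4 -1.  -1.6] g 30.0
tot [ 0.036 -0.115 -0.015] turn 0.005  n 1 each [ 0.036 -0.115 -0.015]
tot [0.    0.    0.228] turn -0.0  n 1 each [0.    0.    0.228]
```

Move to the pre-insert pose, then check where the held ledge is in the cameras.

```bash
python3 -m jog '.036 -.115 .2 0 0 0 1;.036 -.115 .2 0 0 0 1;.036 -.115 .2 0 0 0 1;.036 -.115 .2 0 0 0 1'
python3 - <<'E'
from plan import *
for c in("top","side"): cv2.imwrite(f"pics/pre_{c}.png",get_image(c)[:,:,::-1])
s=seat(3); plan([(s[0],s[1],199.5,.132)])
for c in("top","side"): pin("ledge0",c)
print("expect",rk(-70,150,137))
E
```

```text
t: 10.15
ee_pos: [536.3, 152.6, 204.5]
orientation: [3.135, 0.205, 0.001]
ft_force: [-0.2, 1.0, -1.7]
width: 11.9
grasp_force: 30.0
t 10.25 at [536.7 153.  205. ] yaw 0.131 w 12.2 F [ 0.6 -0.6 -1.5] g 30.0
tot [-0.004 -0.011  0.027] turn -0.003  n 1 each [-0.004 -0.011  0.027]
ledge0 top 0.73 [ 557. -368.   -3.] [442. 206.]
ledge0 top 0.67 [ 414. -356.    2.] [440. 261.]
ledge0 top 0.63 [557. 152. 143.] [234. 203.]
ledge0 top 0.56 [ 486. -218.   -5.] [385. 235.]
ledge0 side 0.88 [ 417. -357.   -1.] [337. 190.]
ledge0 side 0.86 [ 491. -213.   -1.] [309. 222.]
ledge0 side 0.86 [557. 154. 144.] [258. 294.]
ledge0 side 0.83 [ 563. -365.    3.] [290. 186.]
expect [561.36640415 158.58190596 137.        ]
```

View pics/pre_side.png

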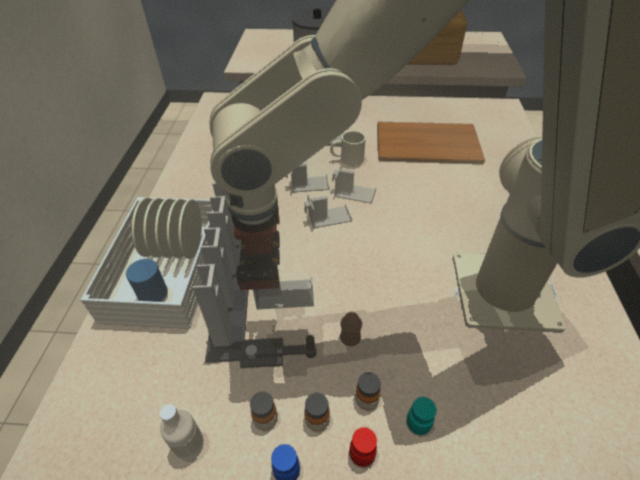

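```bash
python3 -m jog '0 -.014 .028 0 0 0 1;0 -.014 .028 0 0 0 1;.1 -.014 .028 0 0 0 1;.2 -.014 .028 0 0 0 1;.25 -.014 .028 0 0 0 1;.25 -.014 .028 0 0 0 1' | sed -n 2,4p
python3 -m jog '.03 0 0 0 0 0 1;.05 0 0 0 0 0 1;.05 0 0 0 0 0 1' | sed -n 2,4p
python3 -m jog '.02 0 0 0 0 0 1;.03 0 0 0 0 0 1;.03 0 0 0 0 0 1'| sed -n 2,4p
python3 -c "
from plan import *
s=seat(3,-26); plan([(s[0],s[1],199.5,.132)])"
```

```text
ee_pos: [586.3, 163.5, 197.9]
orientation: [-3.135, -0.207, -0.0]
ft_force: [-0.5, -0.4, -2.0]
ee_pos: [595.5, 164.7, 198.1]
orientation: [3.135, 0.207, 0.0]
ft_force: [-0.5, 0.0, -2.7]
ee_pos: [601.5, 165.5, 198.2]
orientation: [-3.135, -0.207, -0.001]
ft_force: [-0.3, 0.0, -1.7]
t 11.55 at [601.5 165.5 198.2] yaw 0.132 w 11.7 F [-0.3  0.  -1.7] g 30.0
tot [ 0.016  0.008 -0.007] turn -0.0  n 1 each [ 0.016  0.008 -0.007]
```

```bash
for i in 1 2 3; do python3 -m jog '.01 0 0 0 0 0 1;.01 0 0 0 0 0 1'| sed -n 2,4p; done
```

```text
ee_pos: [603.4, 165.7, 198.1]
orientation: [3.135, 0.207, 0.0]
ft_force: [0.2, -0.6, -1.3]
ee_pos: [605.5, 166.0, 198.1]
orientation: [-3.135, -0.207, -0.0]
ft_force: [0.2, 0.3, -2.1]
ee_pos: [607.5, 166.3, 198.1]
orientation: [-3.135, -0.207, -0.0]
ft_force: [-0.0, 0.2, -1.5]
```

```bash
for i in 1 2 3; do python3 -m jog '.01 0 0 0 0 0 1;.01 0 0 0 0 0 1'| sed -n 2,4p; done
```

```text
ee_pos: [608.7, 166.5, 197.9]
orientation: [3.135, 0.207, -0.002]
ft_force: [-2.9, -0.6, -0.5]
ee_pos: [608.9, 166.4, 197.6]
orientation: [3.134, 0.206, -0.009]
ft_force: [-8.8, -0.7, 3.4]
ee_pos: [609.1, 166.4, 197.1]
orientation: [3.134, 0.206, -0.015]
ft_force: [-15.3, -1.7, 5.6]
```

```bash
python3 -m jog '-.015 0 0 0 0 0 1;-.015 0 .03 0 0 0 1;-.015 0 .05 0 0 0 1;-.015 0 .06 0 0 0 1;-.015 0 .06 0 0 0 1'| sed -n 2,4p
for i in 1 2 3; do python3 -m jog '0 0 .015 0 0 0 1;0 0 .015 0 0 0 1'| sed -n 2,4p; done
```

```text
ee_pos: [609.0, 166.3, 186.2]
orientation: [3.134, 0.207, -0.004]
ft_force: [-7.9, -2.6, 5.3]
ee_pos: [608.8, 166.3, 183.0]
orientation: [3.134, 0.207, -0.005]
ft_force: [-7.2, -1.3, 2.3]
ee_pos: [608.0, 166.3, 179.4]
orientation: [3.134, 0.207, -0.008]
ft_force: [-9.2, -0.6, 1.7]
ee_pos: [607.3, 166.1, 175.1]
orientation: [3.134, 0.207, -0.011]
ft_force: [-5.5, 0.7, -6.8]
```

```bash
for i in 1 2 3; do python3 -m jog '0 0 .012 0 0 0 1;0 0 .012 0 0 0 1'| sed -n 2,4p; done
```

```text
ee_pos: [607.9, 166.2, 173.2]
orientation: [3.134, 0.207, -0.009]
ft_force: [-7.0, -0.3, -1.6]
ee_pos: [608.5, 166.3, 172.3]
orientation: [3.134, 0.207, -0.006]
ft_force: [-9.2, -1.9, 5.1]
ee_pos: [609.1, 166.4, 171.5]
orientation: [3.135, 0.207, -0.003]
ft_force: [-11.0, -1.8, 15.6]
```

```bash
python3 -m jog '0 0 -.005 0 0 0 .3;0 0 -.005 0 0 0 .3;0 0 -.005 0 0 0 .3;0 0 -.25 0 0 0 .3;0 0 -.45 0 0 0 .3;0 0 -.45 0 0 0 .3' | sed -n 2,5p
python3 -m jog '-.2 .3 0 0 0 0 .3;-.4 .6 0 0 0 0 .3;-.6 .9 0 0 0 0 .3;-.6 .9 0 0 0 0 0;-.6 .9 0 0 0 0 0' | sed -n 2,2p
python3 - <<'E'
from fit import *
ims=[get_image(c)[:,:,::-1] for c in("top","side")]
for c in("top","side"): pin("ledge0",c)
cv2.imwrite("pics/l1.png",np.hstack([cv2.resize(ims[0][120:270,190:340],(400,400)),cv2.resize(ims[1][220:370,180:330],(400,400))]))
fit_ledges([(487,-217)])
E
python3 plan.py 462.6,-225,200,.322
```

```text
ee_pos: [613.8, 167.5, 265.9]
orientation: [-3.133, -0.207, -0.017]
ft_force: [0.5, -0.2, 0.2]
width: 31.0
ee_pos: [512.6, -30.4, 259.1]
ledge0 top 0.93 [ 418. -356.    1.] [440. 260.]
ledge0 top 0.74 [ 488. -221.   -3.] [387. 234.]
ledge0 top 0.73 [628. 169. 113.] [229. 176.]
ledge0 top 0.56 [ 556. -369.   -6.] [442. 207.]
ledge0 top 0.46 [450. 196.  59.] [223. 251.]
ledge0 side 0.91 [628. 170. 110.] [224. 309.]
ledge0 side 0.69 [ 561. -364.   -3.] [291. 187.]
ledge0 side 0.64 [ 419. -358.    3.] [337. 188.]
ledge0 side 0.63 [ 490. -217.    2.] [310. 220.]
ledge [ 487.5 -216.7] yaw 0.307 cost 0.17 ['top', 'side']
t 15.85 at [515.8 -26.5 259.7] yaw 0.133 w 44.1 F [0.8 0.8 0. ] g 0.0
tot [-0.395  0.948  0.299] turn -0.361  n 2 each [-0.198  0.474  0.149]
```

View pics/l1.png

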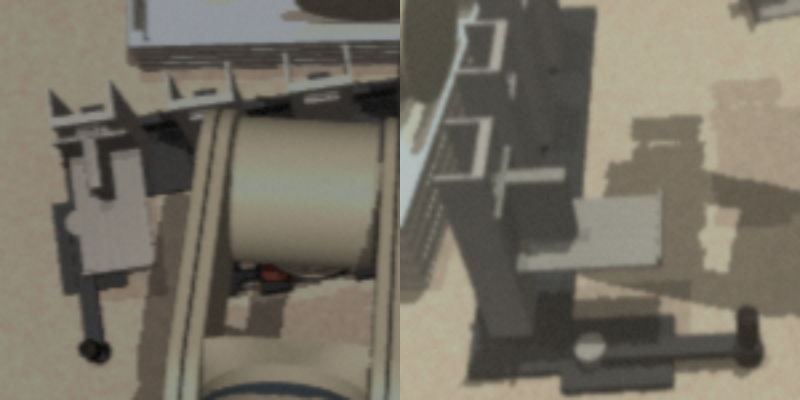

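The first ledge is locked and level on the left upright, origin at z≈111. Now the second ledge.

```bash
python3 -m jog '-.39 .95 .3 0 0 -.34 0;-.39 .95 .3 0 0 -.34 0;-.39 .95 .3 0 0 -.34 0;-.39 .95 .3 0 0 -.34 0;-.39 .95 .3 0 0 -.34 0;-.39 .95 .3 0 0 -.34 0'|sed -n 2p;  python3 plan.py 463.7,-224.3,200,.31 463.7,-224.3,61,.31
```

```text
ee_pos: [462.6, -227.2, 198.7]
t 16.45 at [ 462.6 -227.2  198.7] yaw 0.308 w 43.6 F [-0.4  0.3  0.7] g 0.0
tot [ 0.01  -0.012 -0.006] turn -0.003  n 1 each [ 0.01  -0.012 -0.006]
tot [0.    0.    0.695] turn -0.0  n 1 each [0.    0.    0.695]
```

```bash
python3 -m jog '.01 -.01 .25 0 0 0 0;.01 -.01 .5 0 0 0 0;.01 -.01 .69 0 0 0 0;.01 -.01 .69 0 0 0 0;.01 -.01 .69 0 0 0 0'|sed -n 2,4p
python3 -m jog '0 0 0 0 0 0 1;0 0 0 0 0 0 1;0 0 0 0 0 0 1;0 0 0 0 0 0 1;0 0 0 0 0 0 1'|sed -n 2,6p
python3 -m jog '0 0 -.25 0 0 0 1;0 0 -.5 0 0 0 1;0 0 -.75 0 0 0 1;0 0 -.95 0 0 0 1;0 0 -.95 0 0 0 1'|sed -n 2,6p
python3 -c "
from plan import *
s=seat(2)
plan([(s[0],s[1]+1,250,.132),(s[0],s[1]+1,199.5,.132)])"
```

```text
ee_pos: [464.7, -222.5, 62.1]
orientation: [-3.103, -0.488, 0.001]
ft_force: [0.2, 0.3, -0.0]
ee_pos: [464.4, -224.1, 62.8]
orientation: [3.103, 0.484, 0.002]
ft_force: [-1.0, 0.0, 8.0]
width: 11.7
grasp_force: 30.0
ee_pos: [466.5, -225.1, 257.4]
orientation: [3.098, 0.483, 0.013]
ft_force: [0.4, -0.9, -2.3]
width: 12.0
grasp_force: 30.0
t 17.95 at [ 466.5 -225.1  257.4] yaw 0.31 w 12.0 F [ 0.4 -0.9 -2.3] g 30.0
tot [ 0.822 -1.218  0.037] turn 0.339  n 2 each [ 0.411 -0.609  0.018]
tot [0.    0.    0.252] turn -0.0  n 1 each [0.    0.    0.252]
```

```bash
python3 -m jog '.7 -1 0 0 0 .34 1;.7 -1 0 0 0 .34 1;.7 -1 0 0 0 .34 1;.7 -1 0 0 0 .34 1;.7 -1 0 0 0 .34 1;.7 -1 0 0 0 .34 1'|sed -n 2,3p
python3 -c "
from plan import *
s=seat(2); plan([(s[0],s[1]+1,199.5,.132)])"
```

```text
ee_pos: [536.6, 14.4, 250.2]
orientation: [-3.133, -0.215, 0.002]
t 18.55 at [536.6  14.4 250.2] yaw 0.137 w 11.7 F [ 0.9 -0.8 -3.5] g 30.0
tot [ 0.09  -0.203  0.254] turn 0.009  n 1 each [ 0.09  -0.203  0.254]
```

```bash
python3 -m jog '.09 -.2 0 0 0 .01 1;.09 -.2 .25 0 0 .01 1;.09 -.2 .25 0 0 .01 1;.09 -.2 .25 0 0 .01 1;.09 -.2 .25 0 0 .01 1'|sed -n 2,3p
python3 -c "
from plan import *
get_image('top');get_image('side')
s=seat(2); plan([(s[0],s[1]+1,199.5,.132)])
for c in('top','side'): pin('ledge0',c)
print(rk(-74,50))"
```

```text
ee_pos: [549.2, 50.7, 202.7]
orientation: [3.135, 0.197, 0.001]
t 19.15 at [549.6  50.8 203.4] yaw 0.125 w 12.1 F [ 0.8 -0.5 -1.9] g 30.0
tot [-0.    -0.031  0.019] turn -0.013  n 1 each [-0.    -0.031  0.019]
ledge0 top 0.97 [ 559. -367.   -3.] [442. 206.]
ledge0 top 0.66 [ 419. -355.    5.] [440. 259.]
ledge0 side 0.94 [633. 166. 113.] [222. 307.]
ledge0 side 0.85 [575.  58. 138.] [258. 260.]
ledge0 side 0.72 [ 414. -354.    5.] [338. 189.]
[570.56290217  58.92537369   0.        ]
```

```bash
python3 -m jog '0 -.03 .02 0 0 -.012 1;0 -.03 .02 0 0 -.012 1;.1 -.03 .02 0 0 -.012 1;.2 -.03 .02 0 0 -.012 1;.25 -.03 .02 0 0 -.012 1;.25 -.03 .02 0 0 -.012 1;.25 -.03 .02 0 0 -.012 1' | sed -n 2,4p
python3 -m jog '.03 0 0 0 0 0 1;.06 0 0 0 0 0 1;.06 0 0 0 0 0 1' | sed -n 2,4p
python3 -m jog '.02 0 0 0 0 0 1;.03 0 0 0 0 0 1;.03 0 0 0 0 0 1'| sed -n 2,4p
python3 -c "
from plan import *
s=seat(2,-22); plan([(s[0],s[1]+1,199.5,.132)])"
```

```text
ee_pos: [596.8, 63.7, 197.5]
orientation: [3.135, 0.209, -0.002]
ft_force: [-0.5, -0.1, -2.9]
ee_pos: [610.3, 65.4, 198.1]
orientation: [-3.135, -0.209, -0.002]
ft_force: [0.6, -1.0, -2.7]
ee_pos: [615.7, 66.2, 197.9]
orientation: [-3.135, -0.209, -0.0]
ft_force: [-0.0, -0.4, -1.9]
t 20.55 at [615.7  66.2 197.9] yaw 0.133 w 11.9 F [-0.  -0.4 -1.9] g 30.0
tot [ 0.032  0.001 -0.008] turn 0.002  n 1 each [ 0.032  0.001 -0.008]
```

```bash
python3 -m jog '.02 0 0 0 0 0 1;.02 0 0 0 0 0 1'| sed -n 2,4p
for i in 1 2 3 4; do python3 -m jog '.01 0 0 0 0 0 1;.01 0 0 0 0 0 1'| sed -n 2,4p; done
```

```text
ee_pos: [619.6, 66.7, 197.8]
orientation: [-3.135, -0.209, 0.0]
ft_force: [-0.7, -0.4, -2.4]
ee_pos: [619.8, 66.7, 197.5]
orientation: [3.135, 0.208, -0.006]
ft_force: [-6.2, -1.9, 1.1]
ee_pos: [619.9, 66.8, 197.2]
orientation: [3.134, 0.208, -0.013]
ft_force: [-12.6, -1.5, 5.1]
ee_pos: [620.3, 66.9, 196.8]
orientation: [3.134, 0.208, -0.019]
ft_force: [-17.2, -2.4, 6.5]
ee_pos: [621.4, 67.0, 196.5]
orientation: [3.134, 0.207, -0.022]
ft_force: [-20.8, -3.4, 7.1]
```

```bash
python3 -m jog '-.027 0 0 0 0 0 1;-.027 0 .03 0 0 0 1;-.027 0 .05 0 0 0 1;-.027 0 .06 0 0 0 1;-.027 0 .06 0 0 0 1'| sed -n 2,4p
for i in 1 2 3 4; do python3 -m jog '0 0 .015 0 0 0 1;0 0 .015 0 0 0 1'| sed -n 2,4p; done
```

```text
ee_pos: [620.9, 66.9, 185.7]
orientation: [3.135, 0.209, -0.004]
ft_force: [-8.1, -0.6, 4.2]
ee_pos: [620.7, 66.9, 182.5]
orientation: [3.134, 0.209, -0.005]
ft_force: [-7.5, -1.8, 2.2]
ee_pos: [619.9, 66.8, 178.9]
orientation: [3.134, 0.209, -0.008]
ft_force: [-8.9, -0.9, -0.1]
ee_pos: [619.5, 66.8, 174.8]
orientation: [3.134, 0.209, -0.01]
ft_force: [-6.0, -0.3, -6.6]
ee_pos: [620.2, 66.9, 172.6]
orientation: [3.134, 0.209, -0.007]
ft_force: [-7.0, -1.4, -2.1]
```

```bash
for i in 1 2; do python3 -m jog '0 0 .012 0 0 0 1;0 0 .012 0 0 0 1'| sed -n 2,4p; done
python3 -m jog '0 0 -.005 0 0 0 .3;0 0 -.005 0 0 0 .3;0 0 -.005 0 0 0 .3;0 0 -.25 0 0 0 .3;0 0 -.45 0 0 0 .3;0 0 -.45 0 0 0 .3' | sed -n 2,5p
python3 -m jog '-.2 .3 0 0 0 0 .3;-.4 .6 0 0 0 0 .3;-.4 .9 0 0 0 0 .3;-.4 .9 0 0 0 0 0;-.4 .9 0 0 0 0 0' | sed -n 2,2p
python3 - <<'E'
from fit import *
from plan import plan
[get_image(c) for c in("top","side")]
for c in("top","side"): pin("ledge0",c)
for p in fit_ledges([(559,-367),(418,-355)]):
  g=R.from_euler("z",p[2]/100).apply([-25,0,0])+[p[0],p[1],0]
  plan([(g[0],g[1],200,p[2]/100)])
E
```

```text
ee_pos: [620.7, 66.9, 171.9]
orientation: [3.135, 0.209, -0.005]
ft_force: [-11.2, -1.1, 9.4]
ee_pos: [621.2, 67.0, 171.5]
orientation: [-3.135, -0.208, 0.003]
ft_force: [-15.5, -1.7, 21.9]
ee_pos: [625.7, 67.4, 264.9]
orientation: [-3.134, -0.209, -0.017]
ft_force: [-0.1, -0.8, 1.0]
width: 30.7
ee_pos: [565.8, -127.0, 258.3]
ledge0 top 0.88 [629. 167. 111.] [230. 176.]
ledge0 top 0.82 [641.  69. 108.] [270. 170.]
ledge0 top 0.68 [ 558. -368.   -2.] [442. 206.]
ledge0 top 0.67 [ 417. -354.   -2.] [439. 260.]
ledge0 side 0.91 [ 417. -355.    3.] [337. 189.]
ledge0 side 0.9 [ 564. -363.   -1.] [290. 187.]
ledge0 side 0.79 [646.  72. 109.] [226. 272.]
ledge [ 559.8 -371.9] yaw 0.131 cost 0.18 ['side']
ledge [ 416.7 -354.9] yaw -0.232 cost 0.21 ['top', 'side']
t 24.65 at [ 566.8 -120.6  258.7] yaw 0.135 w 44.0 F [-0.   0.7  0. ] g 0.0
tot [-0.328  1.24   0.293] turn 0.006  n 2 each [-0.164  0.62   0.147]
t 24.65 at [ 566.8 -120.6  258.7] yaw 0.135 w 44.0 F [-0.   0.7  0. ] g 0.0
tot [-1.018  1.015  0.293] turn 0.701  n 2 each [-0.509  0.508  0.147]
```

```bash
python3 -m jog '-.3 .95 .2 0 0 -.04 0;-.3 .95 .2 0 0 -.04 0;-.3 .95 .2 0 0 -.04 0;-.3 .95 .2 0 0 -.04 0;-.3 .95 .2 0 0 -.04 0;-.3 .95 .2 0 0 -.04 0'|sed -n 2p;  python3 plan.py 534.6,-371.9,200,.155
```

```text
ee_pos: [532.3, -318.0, 218.4]
t 25.25 at [ 532.3 -318.   218.4] yaw 0.153 w 43.7 F [-0.   1.1  0.1] g 0.0
tot [-0.03   0.268  0.092] turn -0.004  n 1 each [-0.03   0.268  0.092]
```

```bash
python3 -m jog '-.03 .27 .09 0 0 0 0;-.03 .27 .09 0 0 0 0;-.03 .27 .09 0 0 0 0;-.03 .27 .09 0 0 0 0'|sed -n 2p;  python3 plan.py 534.6,-371.9,61,.155
```

```text
ee_pos: [535.2, -370.6, 201.3]
t 25.65 at [ 535.2 -370.6  201.3] yaw 0.155 w 43.8 F [-0.8 -0.4  0. ] g 0.0
tot [-0.004  0.006  0.702] turn 0.001  n 1 each [-0.004  0.006  0.702]
```

```bash
python3 -m jog '0 0 .25 0 0 0 0;0 0 .5 0 0 0 0;0 0 .7 0 0 0 0;0 0 .7 0 0 0 0;0 0 .7 0 0 0 0'|sed -n 2,4p
python3 -m jog '0 0 0 0 0 0 1;0 0 0 0 0 0 1;0 0 0 0 0 0 1;0 0 0 0 0 0 1;0 0 0 0 0 0 1'|sed -n 2,6p
python3 -m jog '0 0 -.25 0 0 0 1;0 0 -.5 0 0 0 1;0 0 -.75 0 0 0 1;0 0 -.95 0 0 0 1;0 0 -.95 0 0 0 1'|sed -n 2,6p
python3 -c "
from plan import *
s=seat(1)
plan([(s[0],s[1]+1,250,.132),(s[0],s[1]+1,199.5,.132)])"
```

```text
ee_pos: [535.2, -371.4, 61.9]
orientation: [-3.132, -0.243, 0.0]
ft_force: [0.2, -0.0, 1.1]
ee_pos: [535.0, -372.9, 62.0]
orientation: [3.131, 0.241, 0.002]
ft_force: [-1.5, 0.1, 5.8]
width: 12.0
grasp_force: 30.0
ee_pos: [537.2, -374.5, 257.8]
orientation: [3.125, 0.241, 0.013]
ft_force: [0.5, -0.6, -1.0]
width: 11.6
grasp_force: 30.0
t 27.15 at [ 537.2 -374.5  257.8] yaw 0.154 w 11.6 F [ 0.5 -0.6 -1. ] g 30.0
tot [ 0.377 -1.623  0.039] turn 0.042  n 2 each [ 0.188 -0.812  0.02 ]
tot [0.    0.    0.252] turn -0.0  n 1 each [0.    0.    0.252]
```

```bash
python3 -m jog '.2 -.95 0 0 0 .04 1;.2 -.95 0 0 0 .04 1;.2 -.95 0 0 0 .04 1;.2 -.95 0 0 0 .04 1;.2 -.95 0 0 0 .04 1'|sed -n 2,3p
python3 -c "
from plan import *
s=seat(1); plan([(s[0],s[1]+1,199.5,.132)])"
```

```text
ee_pos: [543.8, -173.7, 249.4]
orientation: [-3.131, -0.215, 0.005]
t 27.65 at [ 543.8 -173.7  249.4] yaw 0.137 w 12.0 F [-0.5 -1.1 -2.5] g 30.0
tot [ 0.18  -0.639  0.25 ] turn 0.01  n 1 each [ 0.18  -0.639  0.25 ]
```

```bash
python3 -m jog '.18 -.64 .1 0 0 .01 1;.18 -.64 .1 0 0 .01 1;.18 -.64 .1 0 0 .01 1;.18 -.64 .25 0 0 .01 1;.18 -.64 .25 0 0 .01 1;.18 -.64 .25 0 0 .01 1'|sed -n 2,3p
python3 -c "
from plan import *
get_image('top');get_image('side')
s=seat(1); plan([(s[0],s[1]+1,199.5,.132)])
for c in('top','side'): pin('ledge0',c)
print(rk(-72,-50))"
```

```text
ee_pos: [562.9, -47.5, 200.1]
orientation: [-3.135, -0.2, 0.005]
t 28.35 at [564.1 -48.  201.7] yaw 0.126 w 11.8 F [-0.  -0.1 -2.3] g 30.0
tot [-0.007 -0.031  0.011] turn -0.011  n 1 each [-0.007 -0.031  0.011]
ledge0 top 0.65 [ 418. -352.    2.] [438. 260.]
ledge0 top 0.59 [642.  69. 107.] [270. 170.]
ledge0 top 0.59 [630. 168. 111.] [229. 176.]
ledge0 side 0.93 [ 420. -358.    3.] [336. 189.]
ledge0 side 0.89 [592. -41. 140.] [258. 227.]
ledge0 side 0.75 [367. 150.  -1.] [351. 337.]
ledge0 side 0.71 [645.  71. 110.] [227. 272.]
ledge0 side 0.57 [629. 169. 114.] [224. 308.]
[585.70720403 -39.94145654   0.        ]
```

```bash
python3 -m jog '0 -.03 .012 0 0 -.011 1;0 -.03 .012 0 0 -.011 1;.1 -.03 .012 0 0 -.011 1;.2 -.03 .012 0 0 -.011 1;.24 -.03 .012 0 0 -.011 1;.24 -.03 .012 0 0 -.011 1;.24 -.03 .012 0 0 -.011 1' | sed -n 2,4p
python3 -m jog '.03 0 0 0 0 0 1;.06 0 0 0 0 0 1;.06 0 0 0 0 0 1' | sed -n 2,4p
python3 -m jog '.02 0 0 0 0 0 1;.03 0 0 0 0 0 1;.03 0 0 0 0 0 1'| sed -n 2,4p
python3 -c "
from plan import *
s=seat(1,-23); plan([(s[0],s[1]+1,199.5,.132)])"
```

```text
ee_pos: [609.7, -34.9, 198.3]
orientation: [-3.134, -0.21, 0.002]
ft_force: [0.4, -0.3, -2.8]
ee_pos: [623.3, -33.3, 198.9]
orientation: [3.135, 0.209, 0.001]
ft_force: [0.1, 0.4, -2.4]
ee_pos: [628.7, -32.5, 198.6]
orientation: [-3.135, -0.21, -0.0]
ft_force: [0.4, -0.3, -3.2]
t 29.75 at [628.7 -32.5 198.6] yaw 0.133 w 12.0 F [ 0.4 -0.3 -3.2] g 30.0
tot [ 0.028  0.004 -0.004] turn 0.003  n 1 each [ 0.028  0.004 -0.004]
```

```bash
python3 -m jog '.02 0 0 0 0 0 1;.02 0 0 0 0 0 1'| sed -n 2,4p
for i in 1 2 3; do python3 -m jog '.01 0 0 0 0 0 1;.01 0 0 0 0 0 1'| sed -n 2,4p; done
```

```text
ee_pos: [632.1, -31.9, 198.5]
orientation: [-3.134, -0.209, 0.002]
ft_force: [-2.6, 0.4, -2.0]
ee_pos: [632.3, -31.9, 198.2]
orientation: [-3.134, -0.209, 0.008]
ft_force: [-8.5, -1.5, 1.4]
ee_pos: [632.5, -31.8, 197.8]
orientation: [-3.134, -0.209, 0.014]
ft_force: [-14.0, -1.3, 4.3]
ee_pos: [633.3, -31.7, 197.7]
orientation: [-3.134, -0.208, 0.018]
ft_force: [-17.7, -2.4, 6.6]
```

```bash
python3 -m jog '-.02 0 0 0 0 0 1;-.02 0 .03 0 0 0 1;-.02 0 .05 0 0 0 1;-.02 0 .06 0 0 0 1;-.02 0 .06 0 0 0 1'| sed -n 2,4p
for i in 1 2 3 4; do python3 -m jog '0 0 .016 0 0 0 1;0 0 .016 0 0 0 1'| sed -n 2,4p; done
for i in 1 2; do python3 -m jog '0 0 .012 0 0 0 1;0 0 .012 0 0 0 1'| sed -n 2,4p; done
```

```text
ee_pos: [633.0, -31.9, 186.5]
orientation: [-3.135, -0.209, 0.005]
ft_force: [-7.4, -0.7, 3.0]
ee_pos: [633.0, -32.0, 183.5]
orientation: [3.134, 0.209, -0.005]
ft_force: [-8.5, -1.7, 3.4]
ee_pos: [632.5, -32.0, 179.8]
orientation: [3.135, 0.21, -0.007]
ft_force: [-9.1, -0.8, 2.5]
ee_pos: [631.2, -31.9, 175.2]
orientation: [-3.134, -0.21, 0.012]
ft_force: [-7.1, -1.6, -6.9]
ee_pos: [631.9, -31.9, 172.2]
orientation: [-3.134, -0.21, 0.01]
ft_force: [-8.0, -1.0, -3.9]
ee_pos: [632.4, -31.8, 171.5]
orientation: [-3.134, -0.21, 0.007]
ft_force: [-10.8, -1.2, 7.1]
ee_pos: [633.1, -31.7, 170.8]
orientation: [-3.134, -0.209, 0.004]
ft_force: [-12.3, -0.7, 17.0]
```

```bash
python3 -m jog '0 0 -.005 0 0 0 .3;0 0 -.005 0 0 0 .3;0 0 -.005 0 0 0 .3;0 0 -.25 0 0 0 .3;0 0 -.45 0 0 0 .3;0 0 -.45 0 0 0 .3' | sed -n 2,5p
python3 -m jog '-.2 .3 0 0 0 0 .3;-.4 .6 0 0 0 0 .3;-.8 .9 0 0 0 .7 .3;-.8 .9 0 0 0 .7 0;-.8 .9 0 0 0 .7 0;-.8 .9 0 0 0 .7 0' | sed -n 2,2p
python3 - <<'E'
from fit import *
from plan import plan
[get_image(c) for c in("top","side")]
for c in("top","side"): pin("ledge0",c)
for p in fit_ledges([(418,-355)]):
  g=R.from_euler("z",p[2]/100).apply([-25,0,0])+[p[0],p[1],0]
  plan([(g[0],g[1],200,p[2]/100)])
E
```

```text
ee_pos: [638.1, -32.0, 265.2]
orientation: [3.133, 0.209, 0.017]
ft_force: [0.9, -0.3, 0.6]
width: 30.7
ee_pos: [496.7, -234.5, 258.2]
ledge0 top 0.85 [644.  67. 105.] [271. 169.]
ledge0 top 0.78 [630. 169. 108.] [229. 176.]
ledge0 top 0.66 [653. -28. 104.] [310. 165.]
ledge0 side 0.84 [631. 169. 113.] [223. 308.]
ledge0 side 0.76 [643.  73. 108.] [227. 273.]
ledge0 side 0.75 [ 415. -353.    5.] [338. 189.]
ledge0 side 0.69 [660. -21. 108.] [229. 242.]
ledge [ 417.  -359.3] yaw -0.236 cost 0.09 ['side']
t 33.75 at [ 500.5 -230.5  258.8] yaw -0.231 w 44.0 F [ 0.2 -0.1 -0.6] g 0.0
tot [-0.384  0.722  0.294] turn 0.009  n 1 each [-0.384  0.722  0.294]
```

```bash
python3 -m jog '-.38 .71 .29 0 0 0 0;-.38 .71 .29 0 0 0 0;-.38 .71 .29 0 0 0 0;-.38 .71 .29 0 0 0 0;-.38 .71 .29 0 0 0 0;-.38 .71 .29 0 0 0 0'|sed -n 2p;  python3 plan.py 392.5,-351,61,-.225
```

```text
ee_pos: [393.8, -351.6, 201.0]
t 34.35 at [ 393.8 -351.6  201. ] yaw -0.233 w 44.0 F [ 0.7  0.1 -0.1] g 0.0
tot [-0.007 -0.002  0.7  ] turn -0.015  n 1 each [-0.007 -0.002  0.7  ]
```

```bash
python3 -m jog '-.01 0 .25 0 0 -.01 0;-.01 0 .5 0 0 -.01 0;-.01 0 .7 0 0 -.01 0;-.01 0 .7 0 0 -.01 0;-.01 0 .7 0 0 -.01 0'|sed -n 2,4p
python3 -m jog '0 0 0 0 0 0 1;0 0 0 0 0 0 1;0 0 0 0 0 0 1;0 0 0 0 0 0 1;0 0 0 0 0 0 1'|sed -n 2,6p
python3 -m jog '0 0 -.25 0 0 0 1;0 0 -.5 0 0 0 1;0 0 -.75 0 0 0 1;0 0 -.95 0 0 0 1;0 0 -.95 0 0 0 1'|sed -n 2,6p
python3 -c "
from plan import *
s=seat(0)
plan([(s[0],s[1]+1,250,.132),(s[0],s[1]+1,199.5,.132)])"
```

```text
ee_pos: [392.3, -350.9, 61.6]
orientation: [-3.121, 0.354, 0.001]
ft_force: [0.1, -0.2, 0.8]
ee_pos: [391.4, -351.9, 62.0]
orientation: [3.12, -0.358, 0.002]
ft_force: [0.2, 1.6, 7.8]
width: 11.8
grasp_force: 30.0
ee_pos: [393.3, -353.8, 256.9]
orientation: [3.115, -0.357, 0.013]
ft_force: [0.5, -1.7, -3.1]
width: 11.9
grasp_force: 30.0
t 35.85 at [ 393.3 -353.8  256.9] yaw -0.228 w 11.9 F [ 0.5 -1.7 -3.1] g 30.0
tot [ 0.645 -1.241  0.035] turn -0.688  n 2 each [ 0.323 -0.62   0.017]
tot [0.    0.    0.252] turn -0.0  n 1 each [0.    0.    0.252]
```

```bash
python3 -m jog '.5 -.95 0 0 0 -.68 1;.5 -.95 0 0 0 -.68 1;.5 -.95 0 0 0 -.68 1;.5 -.95 0 0 0 -.68 1;.5 -.95 0 0 0 -.68 1;.5 -.95 0 0 0 -.68 1'|sed -n 2,3p
python3 -c "
from plan import *
s=seat(0); plan([(s[0],s[1]+1,199.5,.132)])"
```

```text
ee_pos: [531.8, -187.3, 249.8]
orientation: [-3.134, -0.206, 0.003]
t 36.45 at [ 531.8 -187.3  249.8] yaw 0.131 w 11.8 F [-0.6 -0.9 -1.2] g 30.0
tot [ 0.245 -0.2    0.251] turn -0.001  n 1 each [ 0.245 -0.2    0.251]
```

```bash
python3 -m jog '.24 -.2 .1 0 0 0 1;.24 -.2 .25 0 0 0 1;.24 -.2 .25 0 0 0 1;.24 -.2 .25 0 0 0 1;.24 -.2 .25 0 0 0 1'|sed -n 2,3p
python3 -c "
from plan import *
get_image('top');get_image('side')
s=seat(0); plan([(s[0],s[1]+1,199.5,.132)])
for c in('top','side'): pin('ledge0',c)
print(rk(-72,-150))"
```

```text
ee_pos: [573.5, -144.7, 201.9]
orientation: [3.135, 0.199, 0.001]
t 37.05 at [ 573.9 -144.6  202.4] yaw 0.127 w 12.1 F [ 0.8 -0.7 -1.6] g 30.0
tot [ 0.008 -0.016  0.014] turn -0.01  n 1 each [ 0.008 -0.016  0.014]
ledge0 top 0.76 [653. -29. 107.] [311. 165.]
ledge0 top 0.76 [645.  66. 107.] [271. 169.]
ledge0 top 0.69 [632. 169. 106.] [229. 175.]
ledge0 side 0.98 [656. -24. 112.] [231. 240.]
ledge0 side 0.88 [646.  74. 111.] [226. 272.]
ledge0 side 0.85 [ 599. -141.  146.] [261. 197.]
ledge0 side 0.61 [630. 169. 111.] [223. 309.]
ledge0 side 0.17 [530. 342.   3.] [264. 418.]
[ 598.86890461 -139.07152079    0.        ]
```

```bash
python3 -m jog '0 -.016 .015 0 0 -.01 1;0 -.016 .015 0 0 -.01 1;.1 -.016 .015 0 0 -.01 1;.2 -.016 .015 0 0 -.01 1;.24 -.016 .015 0 0 -.01 1;.24 -.016 .015 0 0 -.01 1;.24 -.016 .015 0 0 -.01 1' | sed -n 2,4p
python3 -m jog '.03 0 0 0 0 0 1;.06 0 0 0 0 0 1;.06 0 0 0 0 0 1' | sed -n 2,4p
python3 -m jog '.02 0 0 0 0 0 1;.03 0 0 0 0 0 1;.03 0 0 0 0 0 1'| sed -n 2,4p
python3 -c "
from plan import *
s=seat(0,-23); plan([(s[0],s[1]+1,199.5,.132)])"
```

```text
ee_pos: [620.2, -133.8, 197.7]
orientation: [-3.134, -0.21, 0.002]
ft_force: [0.1, 0.4, -2.0]
ee_pos: [633.7, -132.4, 198.3]
orientation: [3.134, 0.209, 0.001]
ft_force: [0.5, 0.5, -1.7]
ee_pos: [639.2, -131.6, 198.1]
orientation: [3.135, 0.21, 0.0]
ft_force: [-0.2, -0.6, -1.5]
t 38.45 at [ 639.2 -131.6  198.1] yaw 0.133 w 11.6 F [-0.2 -0.6 -1.5] g 30.0
tot [ 0.041  0.006 -0.007] turn 0.003  n 1 each [ 0.041  0.006 -0.007]
```

```bash
python3 -m jog '.03 0 0 0 0 0 1;.03 0 0 0 0 0 1'| sed -n 2,4p
for i in 1 2 3; do python3 -m jog '.01 0 0 0 0 0 1;.01 0 0 0 0 0 1'| sed -n 2,4p; done
```

```text
ee_pos: [642.1, -130.9, 197.5]
orientation: [-3.134, -0.209, 0.012]
ft_force: [-10.5, -1.9, 3.1]
ee_pos: [642.4, -130.9, 197.3]
orientation: [-3.134, -0.208, 0.017]
ft_force: [-17.4, -2.8, 6.8]
ee_pos: [643.3, -130.7, 197.2]
orientation: [-3.133, -0.208, 0.02]
ft_force: [-20.9, -3.2, 8.3]
ee_pos: [644.2, -130.6, 197.0]
orientation: [-3.133, -0.208, 0.024]
ft_force: [-23.6, -3.0, 10.8]
```

```bash
python3 -m jog '-.032 0 0 0 0 0 1;-.032 0 .03 0 0 0 1;-.032 0 .05 0 0 0 1;-.032 0 .06 0 0 0 1;-.032 0 .06 0 0 0 1'| sed -n 2,4p
for i in 1 2 3 4; do python3 -m jog '0 0 .016 0 0 0 1;0 0 .016 0 0 0 1'| sed -n 2,4p; done
for i in 1 2; do python3 -m jog '0 0 .012 0 0 0 1;0 0 .012 0 0 0 1'| sed -n 2,4p; done
```

```text
ee_pos: [643.5, -130.8, 185.7]
orientation: [-3.134, -0.21, 0.005]
ft_force: [-7.0, -1.0, 3.5]
ee_pos: [643.4, -130.9, 182.5]
orientation: [-3.134, -0.21, 0.005]
ft_force: [-7.7, -1.6, 4.1]
ee_pos: [642.9, -130.9, 178.8]
orientation: [-3.134, -0.21, 0.007]
ft_force: [-9.0, -2.9, 0.7]
ee_pos: [642.1, -130.7, 174.4]
orientation: [-3.134, -0.21, 0.01]
ft_force: [-6.6, -1.6, -6.0]
ee_pos: [642.7, -130.6, 171.6]
orientation: [-3.134, -0.21, 0.008]
ft_force: [-8.0, -1.3, -3.0]
ee_pos: [643.2, -130.7, 171.0]
orientation: [-3.134, -0.21, 0.005]
ft_force: [-11.3, -0.5, 8.2]
ee_pos: [643.6, -130.6, 170.6]
orientation: [-3.134, -0.21, 0.003]
ft_force: [-14.9, 1.9, 20.3]
```

```bash
python3 -m jog '0 0 -.005 0 0 0 .3;0 0 -.005 0 0 0 .3;0 0 -.005 0 0 0 .3;0 0 -.25 0 0 0 .3;0 0 -.45 0 0 0 .3;0 0 -.45 0 0 0 .3' | sed -n 2,5p
for i in 1 2; do python3 -m jog '-.55 -.9 0 0 0 0 .3;-.55 -.9 0 0 0 0 -.6;-.55 -.9 0 0 0 0 -.6;-.55 -.9 0 0 0 0 -.6;-.55 -.9 0 0 0 0 -.6;-.55 -.9 0 0 0 0 -.6' | sed -n 2,5p;done
python3 - <<'E'
from plan import *
ims=[get_image(c)[:,:,::-1] for c in("top","side")]
for t in("ledge0","jar0"):
  for c in("top","side"): pin(t,c)
plan([(332,290,180,.132)])
cv2.imwrite("pics/l4.png",np.hstack([cv2.resize(ims[0][120:270,200:390],(400,316)),cv2.resize(ims[1][150:370,180:400],(400,316))]))
E
```

```text
ee_pos: [648.2, -131.5, 264.6]
orientation: [3.132, 0.209, 0.017]
ft_force: [0.7, -0.4, 0.3]
width: 30.6
ee_pos: [510.7, 34.2, 258.1]
orientation: [-3.134, -0.213, 0.0]
ft_force: [0.5, -0.0, 0.2]
width: 67.3
ee_pos: [379.2, 197.5, 258.5]
orientation: [3.134, 0.213, 0.001]
ft_force: [0.3, 0.4, -0.0]
width: 70.2
ledge0 top 0.79 [655. -27. 107.] [310. 164.]
ledge0 top 0.76 [ 665. -127.  111.] [351. 158.]
ledge0 top 0.69 [643.  69. 106.] [271. 170.]
ledge0 top 0.59 [631. 166. 110.] [231. 175.]
ledge0 side 0.92 [631. 167. 112.] [223. 307.]
ledge0 side 0.91 [645.  74. 107.] [227. 274.]
ledge0 side 0.82 [659. -20. 111.] [229. 241.]
ledge0 side 0.8 [ 667. -128.  115.] [235. 209.]
jar0 top 0.97 [524. 345.   0.] [170. 225.]
jar0 top 0.71 [474. 430.  -1.] [138. 245.]
jar0 top 0.63 [233. 329.   2.] [176. 337.]
jar0 top 0.43 [329. 288.  -3.] [193. 299.]
jar0 side 0.79 [478. 430.   3.] [285. 469.]
jar0 side 0.75 [425. 337.   2.] [319. 419.]
jar0 side 0.7 [533. 344.   5.] [263. 418.]
jar0 side 0.68 [344. 392.  -0.] [361. 452.]
jar0 side 0.63 [330. 290.   2.] [368. 398.]
jar0 side 0.55 [231. 331.   4.] [420. 422.]
t 43.05 at [379.6 195.8 258.4] yaw 0.131 w 70.0 F [ 0.5 -0.2 -0.1] g 0.0
tot [-0.174 -0.498  0.392] turn -0.001  n 1 each [-0.174 -0.498  0.392]
```

View pics/l4.png

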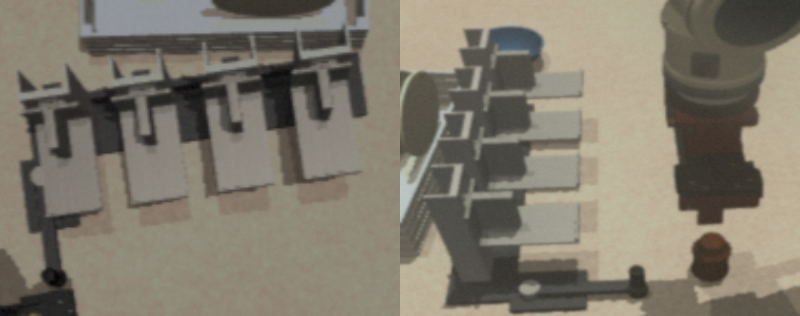

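All four ledges are locked and level, with origins at z≈110 in both views. Now the jars, starting with the one at (331,289).

```bash
python3 -m jog '-.18 -.5 .3 0 0 0 -.6;-.18 -.5 .3 0 0 0 -.6;-.18 -.5 .3 0 0 0 -.6;-.18 -.5 .3 0 0 0 -.6'|sed -n 2p; python3 plan.py 331,289,52,.132
```

```text
ee_pos: [328.7, 291.5, 197.0]
t 43.45 at [328.7 291.5 197. ] yaw 0.135 w 70.4 F [-0.1 -0.3  0. ] g 0.0
tot [0.01  0.014 0.725] turn 0.006  n 1 each [0.01  0.014 0.725]
```

```bash
python3 -m jog '.01 .01 .25 0 0 0 -.6;.01 .01 .5 0 0 0 -.6;.01 .01 .72 0 0 0 -.6;.01 .01 .72 0 0 0 -.6;.01 .01 .72 0 0 0 -.6'|sed -n 2,4p
python3 -m jog '0 0 0 0 0 0 1;0 0 0 0 0 0 1;0 0 0 0 0 0 1;0 0 0 0 0 0 1;0 0 0 0 0 0 1'|sed -n 2,6p
python3 -m jog '0 0 -.25 0 0 0 1;0 0 -.5 0 0 0 1;0 0 -.75 0 0 0 1;0 0 -1 0 0 0 1;0 0 -1 0 0 0 1'|sed -n 2,6p
python3 plan.py 578.9,-38.6,250,.125
```

```text
ee_pos: [332.4, 288.6, 54.8]
orientation: [3.134, 0.207, -0.002]
ft_force: [0.9, 0.1, 0.3]
ee_pos: [332.8, 290.0, 56.2]
orientation: [-3.133, -0.21, -0.004]
ft_force: [0.2, -1.2, 13.4]
width: 45.4
grasp_force: 30.6
ee_pos: [334.5, 291.7, 261.4]
orientation: [-3.127, -0.209, -0.017]
ft_force: [-0.5, 0.7, -0.7]
width: 45.5
grasp_force: 29.7
t 44.95 at [334.5 291.7 261.4] yaw 0.134 w 45.5 F [-0.5  0.7 -0.7] g 29.7
tot [0.991 1.8   0.057] turn 0.017  n 3 each [0.33  0.6   0.019]
```

```bash
for i in 1 2; do python3 -m jog '.33 .6 0 0 0 0 1;.33 .6 0 0 0 0 1;.33 .6 0 0 0 0 1;.33 .6 0 0 0 0 1;.33 .6 0 0 0 0 1'|sed -n 2,3p; done
python3 - <<'E'
from plan import *
im=[get_image(c)[:,:,::-1] for c in("top","side")]
plan([(578.9,-38.6,220,.125)])
for c in("top","side"): pin("jar0",c)
p=pose()[0]; u=[px(c,[p[0],p[1],p[2]-56])[0].astype(int) for c in("top","side")]; print(u)
cv2.imwrite("pics/j1.png",np.hstack([cv2.resize(i[max(0,b-90):b+60,max(0,a-75):a+75],(400,400)) for i,(a,b) in zip(im,u)]))
E
```

```text
ee_pos: [412.8, 178.4, 254.0]
orientation: [3.135, 0.206, -0.001]
ee_pos: [493.8, 69.5, 253.9]
orientation: [-3.134, -0.209, 0.002]
t 46.05 at [493.4  70.2 254.1] yaw 0.135 w 45.9 F [-1.2  0.9 -0.9] g 29.7
tot [0.35  0.597 0.17 ] turn 0.019  n 1 each [0.35  0.597 0.17 ]
jar0 top 0.95 [526. 346.  -1.] [170. 224.]
jar0 top 0.79 [428. 335.  -1.] [174. 262.]
jar0 top 0.69 [343. 395.  -0.] [151. 295.]
jar0 top 0.69 [474. 434.   2.] [136. 245.]
jar0 top 0.58 [236. 331.   3.] [176. 336.]
jar0 top 0.53 [493.  70. 196.] [266. 228.]
jar0 side 0.87 [480. 429.   1.] [284. 469.]
jar0 side 0.84 [428. 337.   5.] [317. 418.]
jar0 side 0.75 [343. 394.  -1.] [361. 453.]
jar0 side 0.63 [530. 345.   2.] [264. 419.]
jar0 side 0.58 [233. 333.   5.] [419. 422.]
jar0 side 0.54 [493.  72. 198.] [293. 248.]
[array([266, 227]), array([292, 246])]
```

View pics/j1.png

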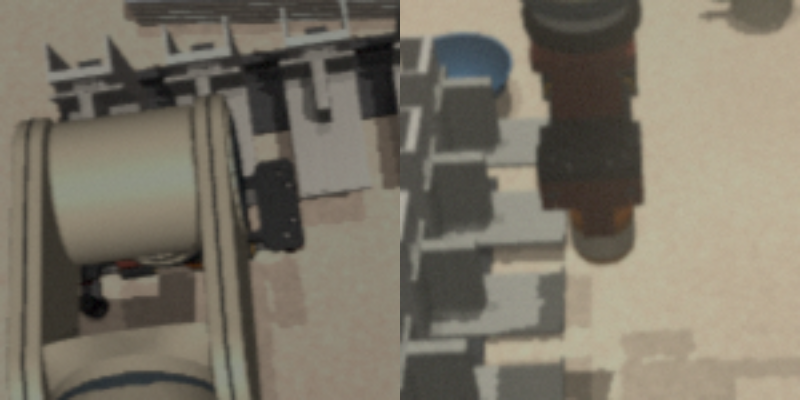

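The jar hangs upright, centred under the TCP with its base at z≈197. The gripped lid is a little narrower than the body. I'll carry on to the second upright from the right.

```bash
python3 -m jog '.35 .6 0 0 0 .01 1;.35 .6 0 0 0 .01 1;.35 .6 0 0 0 .01 1;.35 .6 0 0 0 .01 1;.35 .6 .1 0 0 .01 1;.35 .6 .2 0 0 .01 1;.35 .6 .2 0 0 .01 1'|sed -n 2,3p;python3 plan.py 578.9,-38.6,171,.125
```

```text
ee_pos: [577.3, -39.0, 212.0]
orientation: [-3.134, -0.203, 0.009]
t 46.85 at [577.3 -39.  212. ] yaw 0.13 w 45.8 F [-0.5 -0.1 -1.6] g 29.7
tot [ 0.008 -0.001  0.205] turn 0.009  n 1 each [ 0.008 -0.001  0.205]
```

```bash
python3 -m jog '.005 0 .1 0 0 0 1;.005 0 .17 0 0 0 1;.005 0 .185 0 0 0 1;.005 0 .185 0 0 0 1'|sed -n 2,4p; for i in 1 2 3; do python3 -m jog '0 0 .008 0 0 0 1;0 0 .008 0 0 0 1'|sed -n 2,4p; done
```

```text
ee_pos: [580.5, -40.0, 177.4]
orientation: [-3.135, -0.202, 0.001]
ft_force: [0.3, 0.9, -1.8]
ee_pos: [581.2, -40.5, 176.5]
orientation: [3.135, 0.201, 0.001]
ft_force: [0.4, -0.2, -1.6]
ee_pos: [581.0, -40.6, 174.5]
orientation: [3.135, 0.201, 0.0]
ft_force: [-0.1, -0.4, -1.7]
ee_pos: [580.8, -40.5, 172.5]
orientation: [-3.135, -0.201, 0.0]
ft_force: [0.2, 0.2, -2.6]
```

```bash
for i in 1 2; do python3 -m jog '-.005 -.003 .008 0 0 0 1;-.005 -.003 .008 0 0 0 1'|sed -n 2,4p; done
```

```text
ee_pos: [579.5, -40.0, 170.8]
orientation: [-3.135, -0.201, 0.001]
ft_force: [0.0, 0.3, -1.7]
ee_pos: [578.5, -39.5, 169.3]
orientation: [-3.135, -0.201, 0.0]
ft_force: [-0.0, 0.6, -1.2]
```

```bash
for i in 1 2; do python3 -m jog '0 0 .006 0 0 0 1;0 0 .006 0 0 0 1'|sed -n 2,4p; done
```

```text
ee_pos: [578.8, -39.5, 168.3]
orientation: [-3.135, -0.201, -0.0]
ft_force: [0.1, 0.2, 0.2]
ee_pos: [578.8, -39.5, 167.7]
orientation: [-3.135, -0.201, -0.0]
ft_force: [-2.8, 0.6, 5.2]
```

```bash
python3 -m jog '0 0 -.004 0 0 0 -.5;0 0 -.004 0 0 0 -.5;0 0 -.004 0 0 0 -.5;0 0 -.25 0 0 0 -.5;0 0 -.42 0 0 0 -.5;0 0 -.42 0 0 0 -.6' | sed -n 2,5p
for i in 1 2; do python3 -m jog '-.25 -.95 0 0 0 0 -.6;-.25 -.95 0 0 0 0 -.6;-.25 -.95 0 0 0 0 -.6;-.25 -.95 0 0 0 0 -.6;-.25 -.95 0 0 0 0 -.6;-.25 -.95 0 0 0 0 -.6'|sed -n 2p; done
python3 - <<'E'
from plan import *
[get_image(c) for c in("top","side")]
for c in("top","side"): pin("jar0",c)
plan([(427.5,336,200,.132)])
E
```

```text
ee_pos: [581.7, -39.8, 256.0]
orientation: [3.134, 0.201, 0.014]
ft_force: [0.6, 0.4, -0.0]
width: 69.2
ee_pos: [504.3, 143.2, 250.4]
ee_pos: [431.4, 324.1, 250.5]
jar0 top 0.96 [525. 347.  -0.] [170. 225.]
jar0 top 0.85 [234. 330.   1.] [176. 337.]
jar0 top 0.77 [576. -38. 110.] [315. 196.]
jar0 top 0.63 [426. 333.   1.] [175. 262.]
jar0 top 0.63 [343. 393.   0.] [152. 295.]
jar0 top 0.45 [474. 432.   0.] [137. 245.]
jar0 side 0.84 [580. -39. 111.] [264. 237.]
jar0 side 0.76 [229. 333.   3.] [421. 423.]
jar0 side 0.71 [425. 333.   4.] [319. 416.]
jar0 side 0.67 [477. 428.   0.] [286. 468.]
jar0 side 0.66 [531. 341.   3.] [264. 417.]
jar0 side 0.58 [341. 395.  -1.] [362. 454.]
jar0 side 0.57 [ 708. -324.    0.] [241. 193.]
t 50.65 at [431.9 322.9 250.9] yaw 0.126 w 70.6 F [0.5 0.7 0.9] g 0.0
tot [-0.013 -0.068  0.254] turn -0.012  n 1 each [-0.013 -0.068  0.254]
```

```bash
python3 -m jog '-.015 -.06 .25 0 0 0 -.6;-.015 -.06 .25 0 0 0 -.6;-.015 -.06 .5 0 0 0 -.6;-.015 -.06 .75 0 0 0 -.6;-.015 -.06 .98 0 0 0 -.6;-.015 -.06 .98 0 0 0 -.6;-.015 -.06 .98 0 0 0 -.6'|sed -n 2,4p
python3 -m jog '0 0 0 0 0 0 1;0 0 0 0 0 0 1;0 0 0 0 0 0 1;0 0 0 0 0 0 1;0 0 0 0 0 0 1'|sed -n 2,6p
python3 -m jog '0 0 -.25 0 0 0 1;0 0 -.5 0 0 0 1;0 0 -.75 0 0 0 1;0 0 -.98 0 0 0 1;0 0 -.98 0 0 0 1'|sed -n 2,6p
python3 plan.py 565.5,59,250,.125
```

```text
ee_pos: [427.0, 335.6, 55.9]
orientation: [3.134, 0.2, -0.002]
ft_force: [0.5, -0.4, 1.1]
ee_pos: [427.5, 336.6, 57.0]
orientation: [-3.134, -0.202, -0.004]
ft_force: [0.8, -1.9, 11.3]
width: 45.5
grasp_force: 30.5
ee_pos: [429.3, 338.3, 258.3]
orientation: [-3.128, -0.201, -0.016]
ft_force: [0.8, 1.0, -0.8]
width: 45.0
grasp_force: 29.5
t 52.35 at [429.3 338.3 258.3] yaw 0.128 w 45.0 F [ 0.8  1.  -0.8] g 29.5
tot [0.497 1.472 0.041] turn 0.006  n 2 each [0.248 0.736 0.021]
```

```bash
for i in 1 2; do python3 -m jog '.25 .735 0 0 0 0 1;.25 .735 0 0 0 0 1;.25 .735 0 0 0 0 1;.25 .735 0 0 0 0 1;.25 .735 0 0 0 0 1;.25 .735 0 0 0 0 1'|sed -n 2,3p; done
python3 plan.py 566.5,59.5,178,.125
```

```text
ee_pos: [494.2, 197.0, 250.6]
orientation: [-3.135, -0.201, 0.002]
ee_pos: [562.4, 58.9, 250.7]
orientation: [-3.135, -0.204, 0.002]
t 53.55 at [562.4  58.9 250.7] yaw 0.13 w 45.3 F [-0.5 -0.2 -2.8] g 29.5
tot [ 0.021 -0.     0.364] turn 0.009  n 1 each [ 0.021 -0.     0.364]
```

```bash
python3 -m jog '.018 0 .1 0 0 .01 1;.018 0 .25 0 0 .01 1;.018 0 .36 0 0 .01 1;.018 0 .38 0 0 .01 1;.018 0 .38 0 0 .01 1'|sed -n 2,4p; for i in 1 2 3; do python3 -m jog '0 0 .006 0 0 0 1;0 0 .006 0 0 0 1'|sed -n 2,4p; done
```

```text
ee_pos: [566.1, 59.2, 174.7]
orientation: [-3.135, -0.196, 0.002]
ft_force: [0.2, 0.0, -0.6]
ee_pos: [567.5, 58.2, 175.1]
orientation: [-3.136, -0.194, -0.003]
ft_force: [0.2, 0.6, -1.1]
ee_pos: [567.1, 57.7, 173.2]
orientation: [-3.136, -0.193, -0.001]
ft_force: [-0.2, 0.2, -1.2]
ee_pos: [566.8, 57.6, 171.5]
orientation: [-3.136, -0.193, 0.0]
ft_force: [0.2, 0.2, -1.3]
```

```bash
for i in 1 2 3; do python3 -m jog '0 -.003 .007 0 0 0 1;0 -.003 .007 0 0 0 1'|sed -n 2,4p; done
```

```text
ee_pos: [566.7, 58.3, 169.9]
orientation: [-3.136, -0.193, 0.0]
ft_force: [-0.4, -0.3, -1.1]
ee_pos: [566.8, 58.8, 168.7]
orientation: [3.135, 0.193, 0.0]
ft_force: [0.5, -0.4, -0.9]
ee_pos: [566.9, 59.1, 168.3]
orientation: [3.135, 0.193, 0.001]
ft_force: [-3.1, -2.9, 8.7]
```

Contact. Release and fetch the last jar, at (527,345).

```bash
python3 -m jog '0 0 -.006 0 0 0 -.5;0 0 -.006 0 0 0 -.5;0 0 -.006 0 0 0 -.5;0 0 -.25 0 0 0 -.5;0 0 -.42 0 0 0 -.5;0 0 -.42 0 0 0 -.6' | sed -n 2,5p
python3 -m jog '-.1 -.95 0 0 0 0 -.6;-.1 -.95 0 0 0 0 -.6;-.1 -.95 0 0 0 0 -.6;-.1 -.95 0 0 0 0 -.6;-.1 -.95 0 0 0 0 -.6;-.1 -.95 0 0 0 0 -.6'|sed -n 2p
python3 - <<'E'
from plan import *
[get_image(c) for c in("top","side")]
for c in("top","side"): pin("jar0",c)
plan([(527.5,345,200,.128)])
E
```

```text
ee_pos: [569.4, 59.9, 256.0]
orientation: [-3.135, -0.193, -0.013]
ft_force: [-0.0, -0.1, -0.2]
width: 69.7
ee_pos: [522.7, 246.1, 250.3]
jar0 top 0.81 [577. -38. 111.] [315. 195.]
jar0 top 0.77 [569.  58. 111.] [275. 199.]
jar0 top 0.48 [473. 431.   1.] [138. 245.]
jar0 side 0.91 [527. 342.   4.] [266. 417.]
jar0 side 0.69 [479. 431.   3.] [285. 469.]
t 56.65 at [523.7 244.3 250.9] yaw 0.121 w 70.2 F [-0.2 -0.2  1.1] g 0.0
tot [ 0.08  -0.497  0.255] turn -0.013  n 1 each [ 0.08  -0.497  0.255]
```

```bash
python3 -m jog '.08 -.495 .1 0 0 0 -.6;.08 -.495 .25 0 0 0 -.6;.08 -.495 .25 0 0 0 -.6;.08 -.495 .25 0 0 0 -.6;.08 -.495 .25 0 0 0 -.6'|sed -n 2,4p
python3 plan.py 527.5,345,55,.125
```

```text
ee_pos: [527.4, 344.5, 201.4]
orientation: [3.135, 0.192, -0.001]
ft_force: [0.7, 0.9, 0.1]
t 57.15 at [527.4 344.5 201.4] yaw 0.122 w 70.1 F [0.7 0.9 0.1] g 0.0
tot [ 0.001 -0.002  0.732] turn -0.005  n 1 each [ 0.001 -0.002  0.732]
```

```bash
python3 -m jog '0 0 .25 0 0 0 -.6;0 0 .5 0 0 0 -.6;0 0 .73 0 0 0 -.6;0 0 .73 0 0 0 -.6;0 0 .73 0 0 0 -.6'|sed -n 2,4p
python3 -m jog '0 0 0 0 0 0 1;0 0 0 0 0 0 1;0 0 0 0 0 0 1;0 0 0 0 0 0 1;0 0 0 0 0 0 1'|sed -n 2,6p
python3 -m jog '0 0 -.25 0 0 0 1;0 0 -.5 0 0 0 1;0 0 -.75 0 0 0 1;0 0 -.98 0 0 0 1;0 0 -.98 0 0 0 1'|sed -n 2,6p
python3 plan.py 554,159.5,250,.125
```

```text
ee_pos: [527.9, 344.9, 56.5]
orientation: [3.136, 0.191, -0.0]
ft_force: [-0.0, -0.3, 0.5]
ee_pos: [528.3, 346.2, 57.3]
orientation: [-3.135, -0.193, -0.004]
ft_force: [-0.9, -3.1, 10.2]
width: 45.3
grasp_force: 30.4
ee_pos: [530.2, 348.0, 259.3]
orientation: [-3.129, -0.193, -0.018]
ft_force: [-0.3, -0.0, -0.5]
width: 45.1
grasp_force: 29.7
t 58.65 at [530.2 348.  259.3] yaw 0.123 w 45.1 F [-0.3 -0.  -0.5] g 29.7
tot [0.002 0.95  0.046] turn -0.004  n 1 each [0.002 0.95  0.046]
```

```bash
python3 -m jog '0 .95 0 0 0 0 1;0 .95 0 0 0 0 1;0 .95 0 0 0 0 1;0 .95 0 0 0 0 1;0 .95 0 0 0 0 1;0 .95 0 0 0 0 1'|sed -n 2,3p
python3 plan.py 554,158.5,178,.125
```

```text
ee_pos: [550.1, 156.5, 250.8]
orientation: [-3.136, -0.19, 0.001]
t 59.25 at [550.1 156.5 250.8] yaw 0.121 w 45.2 F [-0.5  1.2 -2.4] g 29.7
tot [ 0.02  -0.007  0.364] turn -0.008  n 1 each [ 0.02  -0.007  0.364]
```

```bash
python3 -m jog '.015 -.015 .1 0 0 0 1;.015 -.015 .25 0 0 0 1;.015 -.015 .36 0 0 0 1;.015 -.015 .38 0 0 0 1;.015 -.015 .38 0 0 0 1'|sed -n 2,4p; for i in 1 2 3 4; do python3 -m jog '0 0 .007 0 0 0 1;0 0 .007 0 0 0 1'|sed -n 2,4p; done
```

```text
ee_pos: [552.5, 161.6, 174.6]
orientation: [3.135, 0.195, -0.003]
ft_force: [-0.3, 0.1, -1.4]
ee_pos: [553.8, 161.1, 175.0]
orientation: [-3.135, -0.194, -0.003]
ft_force: [0.5, -0.4, -2.3]
ee_pos: [553.3, 160.7, 173.0]
orientation: [-3.135, -0.193, -0.001]
ft_force: [0.4, -0.6, -1.6]
ee_pos: [553.2, 160.6, 171.2]
orientation: [-3.136, -0.193, -0.0]
ft_force: [0.2, -0.6, -1.8]
ee_pos: [553.2, 160.6, 169.7]
orientation: [-3.136, -0.193, -0.0]
ft_force: [1.5, 0.1, -1.5]
```

```bash
python3 -m jog '0 0 .007 0 0 0 1;0 0 .007 0 0 0 1'|sed -n 2,4p
python3 -m jog '0 0 .003 0 0 0 1;0 0 .003 0 0 0 1'|sed -n 2,4p
```

```text
ee_pos: [553.6, 160.6, 169.0]
orientation: [3.136, 0.193, 0.001]
ft_force: [-1.6, -1.2, 6.0]
ee_pos: [553.6, 160.6, 168.9]
orientation: [3.136, 0.193, 0.002]
ft_force: [-1.4, -1.4, 9.7]
```

```bash
python3 -m jog '0 0 -.008 0 0 0 -.5;0 0 -.008 0 0 0 -.5;0 0 -.008 0 0 0 -.5;0 0 -.25 0 0 0 -.5;0 0 -.45 0 0 0 -.5;0 0 -.45 0 0 0 -.6' | sed -n 2,5p
for i in 1 2 ; do python3 -m jog '-.5 .9 0 0 0 0 -.6;-.5 .9 0 0 0 0 -.6;-.5 .9 0 0 0 0 -.6;-.5 .9 0 0 0 0 -.6;-.5 .9 0 0 0 0 -.6;-.5 .9 0 0 0 0 -.6'|sed -n 2p; done
python3 -m jog '0 1 0 0 0 0 -.6;0 1 0 0 0 0 -.6;0 1 0 0 0 0 -.6;0 1 0 0 0 0 -.6;0 1 0 0 0 0 -.6;0 1 0 0 0 0 -.6'|sed -n 2p
python3 - <<'E'
from plan import *
ims=[get_image(c)[:,:,::-1] for c in("top","side")]
for t in ("jar0","ledge0","leg_knob"):
  for c in("top","side"): pin(t,c)
for c in("top","side"):
  for t in("mug","bowl","mill","soap"):
    r=pinpoint(t,c); print(t,c,[np.round(w(c,q["xyz"])) for q in r[:1]])
cv2.imwrite("pics/end.png",np.vstack([np.hstack([cv2.resize(i,(400,300)) for i in ims]),np.hstack([cv2.resize(ims[0][110:270,190:390],(400,300)),cv2.resize(ims[1][160:370,180:400],(400,300))])]))
E
```

```text
ee_pos: [556.1, 161.5, 263.0]
orientation: [-3.134, -0.193, -0.015]
ft_force: [0.0, 1.0, -0.6]
width: 69.1
ee_pos: [475.3, -31.3, 257.2]
ee_pos: [399.2, -221.5, 257.4]
ee_pos: [424.8, -418.4, 256.6]
jar0 top 0.97 [232. 330.  -1.] [176. 338.]
jar0 top 0.93 [344. 394.   2.] [151. 295.]
jar0 top 0.86 [567.  54. 110.] [277. 200.]
jar0 top 0.8 [549. 166. 113.] [231. 209.]
jar0 top 0.74 [475. 431.   0.] [138. 245.]
jar0 top 0.67 [578. -37. 109.] [315. 195.]
jar0 top 0.54 [578. 211.  20.] [220. 203.]
jar0 side 0.97 [558. 162. 114.] [259. 307.]
jar0 side 0.96 [232. 333.   3.] [420. 423.]
jar0 side 0.88 [476. 428.   4.] [286. 468.]
jar0 side 0.85 [567.  61. 114.] [263. 269.]
jar0 side 0.68 [578. -37. 112.] [264. 237.]
jar0 side 0.63 [344. 395.   1.] [361. 454.]
ledge0 top 0.93 [ 662. -125.  111.] [350. 159.]
ledge0 top 0.79 [645.  67. 104.] [271. 169.]
ledge0 top 0.66 [654. -27. 105.] [310. 164.]
ledge0 top 0.64 [633. 167. 109.] [230. 175.]
ledge0 side 0.91 [645.  70. 110.] [227. 271.]
ledge0 side 0.85 [633. 168. 113.] [222. 308.]
ledge0 side 0.65 [659. -21. 110.] [229. 241.]
ledge0 side 0.61 [ 668. -128.  112.] [235. 210.]
leg_knob top 0.67 [453. 195.  57.] [223. 250.]
leg_knob side 0.9 [453. 198.  67.] [309. 337.]
mug top [array([659., -29., 109.])]
bowl top [array([ 711., -319.,   -4.])]
mill top [array([657., -30., 111.])]
soap top [array([659., 399.,  -1.])]
mug side [array([ 373., -520.,   -2.])]
bowl side [array([631., 167., 110.])]
mill side [array([368., 152.,  -2.])]
soap side [array([661., 398.,   4.])]
```

View pics/end.png

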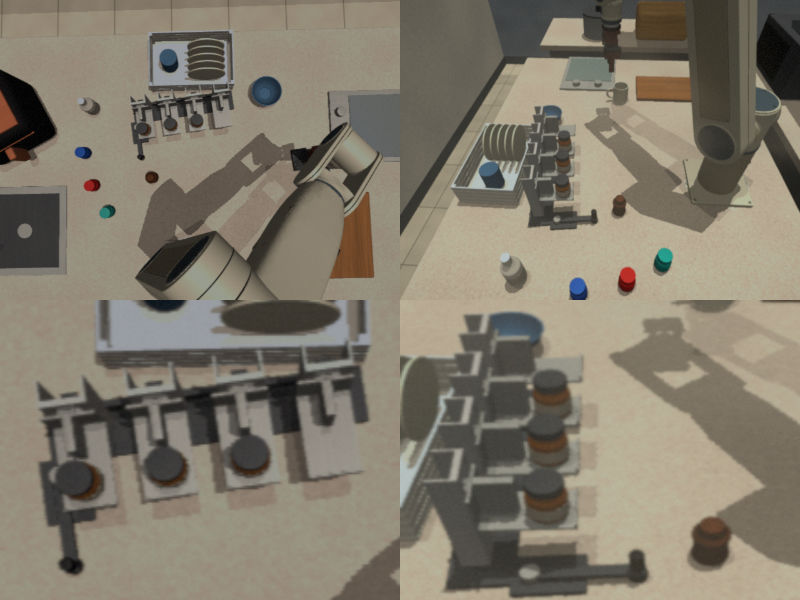

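The final picture shows all four ledges locked and level. The three amber jars stand upright on ledges of their own, and the foot is out. The mug, bowl, mill and soap bottle look undisturbed.

```bash
python3 -c "
from workcell import close_job
print(close_job())"
```

```text
the job is handed in; nothing more can be done
None
```

The job is handed in: the foot was swung out to its end stop first, all four ledges are locked and level, each of the three amber jars stands upright on its own ledge, and the mug, bowl, mill and soap bottle look undisturbed in the final pictures; the judge's result was not shown.

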